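Put a fresh cell into the pear stall's scale

TASK

Put the fresh battery cell from the wooden rest into the open battery bay of the produce scale, as one loads any such holder: flat end first and low, slipped under the little hood and pushed gently against the coil spring while the nub end is still up, then bring the nub end down inside the fixed end wall and let go, so that the cell lies level, flat on the bay floor, with its nub against the fixed wall. Do not force the holder or crush the spring hard, and leave the pears, the punnet and the tape roll where they are.

Things in the scene. Friction and masses are not known exactly. Their poses are not given: they have to be found in the camera images.
- cell: the fresh cell: a round dry battery, dark jacket with bare steel ends, diameter 34 mm, 61 mm long including a 3 mm long, 9.5 mm wide nub at one end, about 0.14 kg. Origin on its axis, midway between the nub's tip and the flat end. Its own y axis is the cell's axis: -y points to the nub, +y to the flat end (it may be rolled about that axis). It starts lying on the wooden rest.
- cell_nub (a point): the tip of the cell's nub, on the axis, 30.5 mm from the cell's origin along its -y
- cell_flat (a point): the centre of the cell's flat end, on the axis, 30.5 mm from the cell's origin along its +y
- scale: the produce scale, fixed to the table: a flat grey housing 300 x 250 mm, its deck 38 mm above the table, with a steel weighing pan (165 x 230 mm, top 54 mm above the table, centre 150 mm from the origin along +x, its near edge 67 mm from the origin). Origin on the table under the middle of the battery bay; x points from the bay to the pan, y along the bay to its coil spring, z up
- bay (a point): the middle of the battery bay's floor, 40 mm above the table, axes as the scale's; the bay lies along y. Two rails fixed to the floor (5 mm high, inner faces 13 mm and outer 18 mm either side of the middle, y -24 to +18 mm) keep the cell from rolling; sides open above them. Fixed wall, hood and spring are one white carrier that sits up to 4.5 mm off its nominal place along y, either way: not measured
- wall_top (a point): the nominal place (the carrier's offset, see bay, is not followed) of the fixed contact wall at the bay's -y end: wall 34 mm wide, 20 mm high above the bay floor, 5 mm thick. The point is the middle of the top edge of its inner face, bay y -30.5 mm; the seated cell's nub presses on that face
- hood_edge (a point): nominal place of the hood over the coil, 16 mm wide: middle of its lower front edge, bay y +26.5 mm, 42.5 mm above the floor. Top 46.5 mm up; it runs back to the carrier's end wall (bay y +51 to +56 mm, as high). It stops a straight drop: a cell tilted 20 degrees, flat end low, slid in along its own axis, goes over the fixed wall and under it
- spring_mid (a point): nominal place of the tip of the unloaded spring, bay y +25.5 mm, 17 mm above the floor. It ends in a round steel button, ball radius 6 mm, facing -y, on an 18 mm coil; it gives along y by 1 mm per 1.5 N and is crushed solid after 10 mm (15 N). A seated cell presses it in 5 mm; 6 to 8 mm bring the nub down past the wall. The carrier itself does not give
- rest: a wooden rest for the cell, fixed: a block 70 x 100 mm, 14 mm high, with two rails 5 mm high along y (inner faces 13 mm either side of the middle, outer faces 18 mm). Origin on the table under its centre. The cell lies on it between the rails, along y, origin 31 mm above the table
- pear_a: a round pear standing on the scale's pan, diameter 88 mm, 73 mm tall plus a stalk, origin under it; leave it alone
- pear_b: another such pear, also on the pan; leave it alone
- punnet: an open plastic punnet 100 x 140 mm, 60 mm high, origin under its centre; leave it alone
- tape: a roll of clear tape lying flat, diameter 70 mm, 24 mm high, origin under its centre; leave it alone
Mind the look-alikes: they are no part of the job. What is shaped like the cell but green or orange is not meant.

How it is judged:
On the way:
1. the cell's flat end is low under the hood and pressing into the coil spring while its nub end is still up (y of cell_flat in the frame of bay above 0.0225 m and z of cell_flat in the frame of bay below 0.022 m and z of cell_nub in the frame of bay above 0.0245 m and contact force between cell and scale above 5 N), for 0.1 s.
At the end, for the whole second after the job is handed in: the cell lies released and at rest between the fixed wall and the spring: both ends 17 mm above the bay floor and on the bay's middle line, each within 2.5 mm, level and in line within 4 degrees, nub 23.5 to 37.5 mm from the bay's middle towards the wall (all carrier places) (x of cell in the frame of bay between -0.0025 and 0.0025 m and z of cell in the frame of bay between 0.0145 and 0.0195 m and y of cell_nub in the frame of bay between -0.0375 and -0.0235 m and z of cell_nub in the frame of bay between 0.0145 and 0.0195 m and z of cell_flat in the frame of bay between 0.0145 and 0.0195 m and angle between the y axis of cell and the y axis of bay, either way round below 0.07 rad and linear speed of cell below 0.01 m/s and contact force between cell and the fingers below 0.1 N); the robot touches nothing.
It fails at once if while gripped, the cell is forced against the scale with more than 35 N (spring, walls, hood and floor together) (contact force between cell and scale above 35 N and contact force between cell and the fingers above 1 N).
It fails at once if the gripper or arm pushes on the scale with more than 15 N (contact force between any of the fingers, the arm and scale above 15 N).
It fails at once if a pear, the punnet or the tape roll is moved more than 15 mm (distance of any of pear_a, pear_b, punnet, tape from where it was at the start of the episode above 0.015 m).
It also fails if it takes over 67 s, if anything falls off the work surface, if the arm or the gripper's body presses on something with over 40 N, if the wrist force passes 120 N, or if a joint passes its speed limit or range.

ROBOT

A 7-joint arm with a two-finger parallel gripper is mounted at the origin on the work surface. World frame = base frame: x ahead of the robot, y to its left, z up, the work surface at z = 0. Lengths are in m, angles in rad, forces in N, time in s.
With the tool pointing down it reaches from about 0.425 to 0.875 m from the base axis. Payload 4.7 kg.
Tool frame: the origin (TCP) lies on the centre line of the jaws, within the pads' length; the fingertips stand 14 mm ahead of it and the grasp point (between the pads) lies 5 mm behind it; z points along the fingers, x is the direction in which the jaws open and shut, and the axes are right-handed (so a half turn about z gives the same grasp; the last joint's range is limited). The gripper opens to 87 mm and grips with 3 to 60 N. Pads are 19 mm wide; open, the fingers measure 117 mm over their backs; the gripper's body (75 mm by 190 mm) begins 51 mm behind the grasp point.
Start: joints at [1.281, 0.321, -0.07, 1.45, 0.023, 1.371, -0.057], TCP at [0.194, -0.62, 0.237] pointing down, gripper open.
Joint ranges: [-2.86, 2.86], [-0.3, 2.09], [-1.38, 1.24], [0.06, 2.45], [-1.56, 4.7], [0.09, 2.05], [-2.69, 2.69]. Speed limits (rad/s): [2.57, 2.57, 3.14, 3.14, 3.14, 3.14, 3.14].

INTERFACE

Orientations are given as a rotation vector (axis times angle).
In Python, from bench import ctrl gives the robot as it stands.
- The arm moves only by the tool drive_tool, never from a script. Its argument "rows" is a list that holds one entry, the list of rows, each a list of 5 numbers: the shift along the tool's x, y, z scaled (see below), then the turn about the tool's z scaled (see below), then the closure in counts, from 0 (fully open) to 255 (shut). In form: [[[dx, dy, dz, spin, jaw], ...]]. A call has 1 to 20 rows; each row is the pose to reach, as a shift and turn from the pose commanded when the call began, along the tool's axes at that moment, turning the shorter way round; what a row does not reach only later rows make up. The controller multiplies each number of a shift by 300 mm and each number of a turn by pi rad. A row lasts 1/8 s, in which the tool goes at most 62.5 mm and 10.7 degrees, less where a joint would pass 70% of its speed; a pose out of reach is approached as far as the arm can. A call with a number of a shift or a turn outside -1 to 1 is refused whole. A call with a gripper value outside its range is refused whole. The fingers move at their own pace and stop on an object; "grip_force" is the grip in N (left out, the last holds). Time passes only in rows, so rows that repeat a pose let the fingers close. It gives the time, the measured TCP pose, the force and the opening at its end, in the units of the state.
- ctrl.get_state(): the state, without advancing time (a new reading comes with each control period).
- ctrl.get_image(name): name is "side" or "top" or "wrist"; returns a dict with "img" (420x560x3 uint8, blue, green, red), "camera_matrix" (3x3 intrinsics, pixels), "R" (3x3) and "t" (3): a world point X has camera coordinates R X + t. Camera axes: x right, y down, z forward; pixel columns grow to the right and rows downward; lengths in m; the calibration is good to about 2 mm. A picture is of the moment at which its call begins. There is no depth.
- ctrl.close_job(): hands the job in, once; it reports no verdict.
The state is a dict: "time": time; "joint_positions": joint angles; "qd": joint speeds; "joint_torque": joint torques, N m; "position": TCP position; "tool_rot": TCP orientation; "ft_force": force on the tool from outside, world axes, zero at the start; "torque": the same for the moment, N m; "grip_width": opening from 0.0 (shut) to 1.0 (fully open).
Only numpy, scipy, OpenCV 4.12 (cv2) and the standard library are available. Lean on these libraries where they do the work, as an engineer would, in place of code of your own. Each camera call takes 0.05 s, during which the arm holds its last target.

## Working session

There is one attempt and no reset: what is moved stays moved. The work goes in short steps, Python scripts to look and compute and a tool call to move; the robot and the scene stay as the last step left them, time stands still between calls to the robot, and variables do not carry over. Pictures are saved under pics/ and viewed, and the job is handed in when it is done.

Besides the shell and the picture viewer there is one more tool, called after "Call:" in YAML: its name, and indented under it one key for each argument. drive_tool: Moves the arm, as the interface text tells. Its arguments: {"type":"object","properties":{"rows":{"type":"array"},"grip_force":{"type":"number"}},"required":["rows"]}

```bash
mkdir -p pics; ls; cat > h.py <<'E'
import numpy as np, cv2
from bench import ctrl
from scipy.spatial.transform import Rotation as Ro
def snap(n,f):
    d=ctrl.get_image(n); cv2.imwrite('pics/%s.png'%f,d['img']); np.savez('pics/%s.npz'%f,**d); return d
def P(f,X):
    d=np.load('pics/%s.npz'%f); c=d['R']@np.array(X,float)+d['t']; u=d['camera_matrix']@c; return u[:2]/u[2]
def ray(f,u,v,z):
    d=np.load('pics/%s.npz'%f); r=d['R'].T@np.linalg.inv(d['camera_matrix'])@np.array([u,v,1.]); o=-d['R'].T@d['t']
    return o+r*(z-o[2])/r[2]
def crop(f,x0,x1,y0,y1,k,o):
    i=cv2.imread('pics/%s.png'%f)[y0:y1,x0:x1]; cv2.imwrite('pics/%s.png'%o,cv2.resize(i,None,fx=k,fy=k,interpolation=cv2.INTER_CUBIC))
E
python3 - <<'E'
from h import *
for n in ['side','top','wrist']: 
    d=snap(n,n+'0'); print(n,-d['R'].T@d['t'])
print(ctrl.get_state())
E
```

```text
pics
side [0.30491861 0.6449919  0.68937989]
top [0.39997163 0.04316454 1.13990299]
wrist [ 0.26568354 -0.59675799  0.3833893 ]
{'time': 0.15, 'joint_positions': array([ 1.28110883,  0.3216072 , -0.07008288,  1.45141703,  0.02257864,
        1.37079292, -0.0569185 ]), 'qd': array([-1.07368599e-03, -3.24708098e-03, -2.92952795e-04, -1.46221048e-03,
       -4.83040752e-04,  2.41853315e-03,  8.67847996e-05]), 'joint_torque': array([ 1.80911866e-04, -4.91793180e+01, -4.04322948e-01, -3.12874317e+01,
       -6.37523574e-02,  4.04762279e-02,  8.38135406e-05]), 'position': array([ 0.19427984, -0.61986098,  0.23573112]), 'tool_rot': array([-2.53134987e+00,  1.85926544e+00,  1.88105308e-03]), 'ft_force': array([ 0.34452598, -0.15990501,  0.02769354]), 'torque': array([ 0.04960346, -0.02354859,  0.09522473]), 'grip_width': 1.0030477017761084}
```

View pics/side0.png

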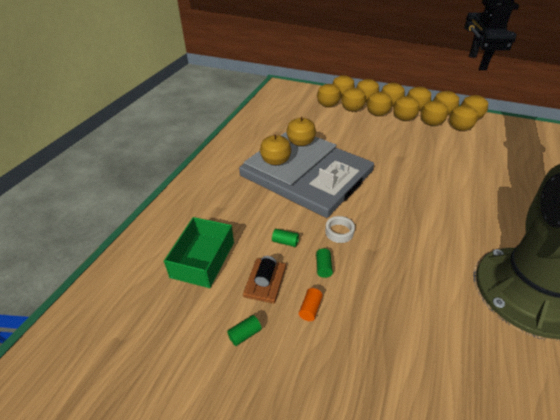

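View pics/top0.png

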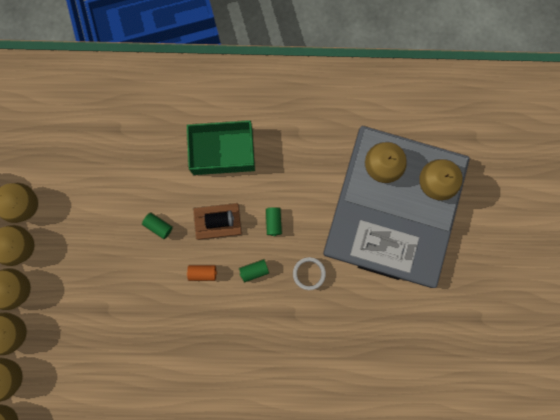

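View pics/wrist0.png

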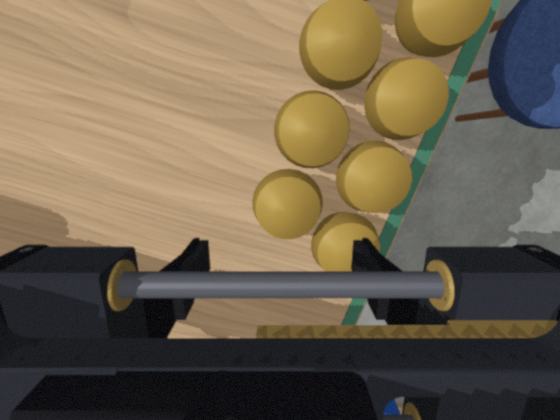

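```bash
python3 - <<'E'
from h import *
crop('top0',185,255,195,245,10,'c_rest'); crop('top0',335,435,205,280,8,'c_bay'); crop('side0',300,370,145,205,10,'c_bays'); crop('side0',235,300,245,305,10,'c_rests')
E
```

```text
(no output)
```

View pics/c_rest.png

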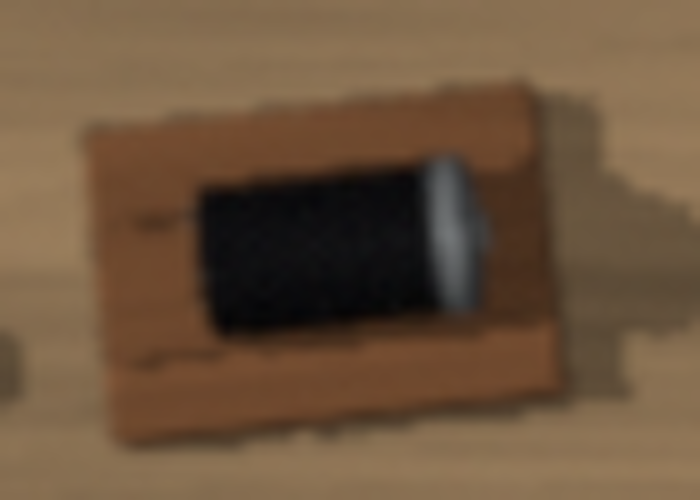

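View pics/c_bay.png

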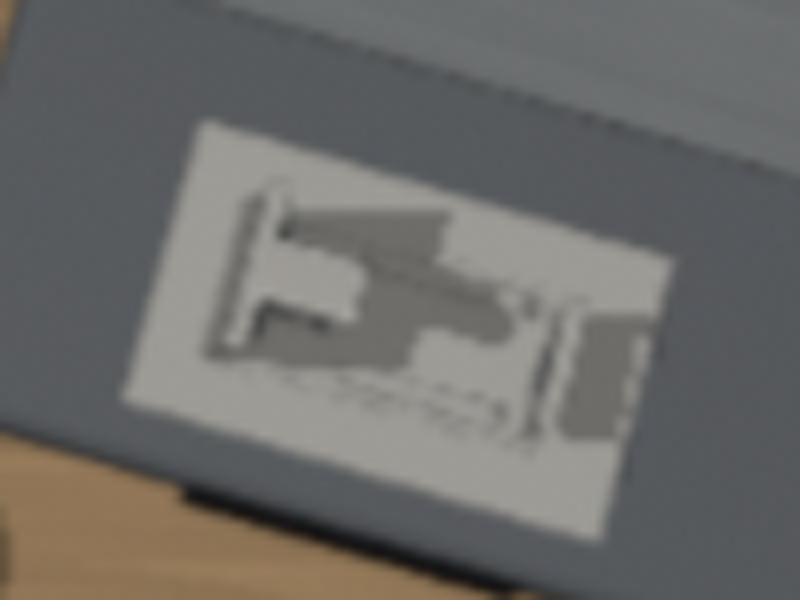

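View pics/c_bays.png

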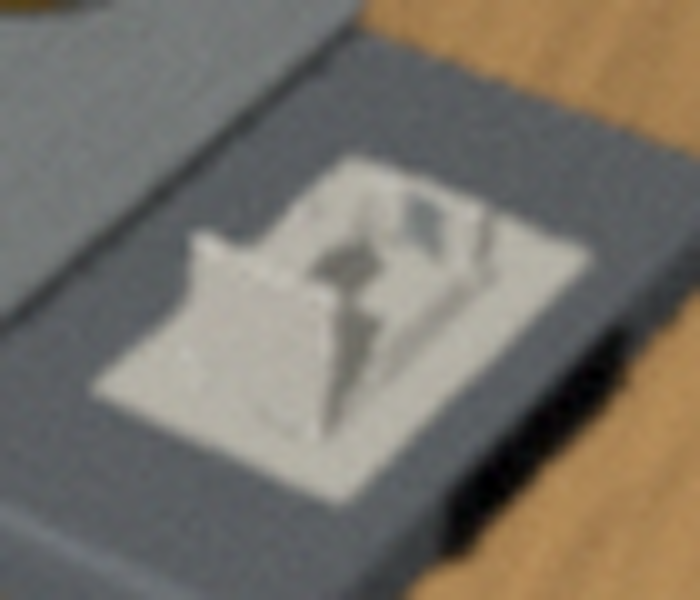

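View pics/c_rests.png

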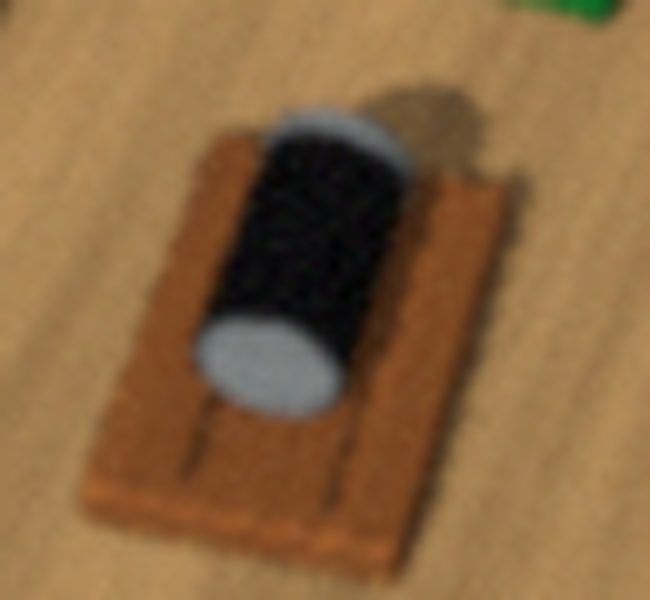

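```bash
python3 - <<'E'
from h import *
s=ctrl.get_state(); print(Ro.from_rotvec(s['tool_rot']).as_matrix().round(4))
T=lambda c,k,x0,y0:(x0+(c[0]+.5)/k-.5,y0+(c[1]+.5)/k-.5)
# rest top corners (z=.014)
pts=[T(c,10,185,195) for c in [(88,130),(528,85),(562,388),(120,440)]]
w=[ray('top0',*p,.014)for p in pts]; print('rest',np.round(w,4), 'mean',np.mean(w,0))
a=(w[0]+w[3]-w[1]-w[2])/2; print('len',np.linalg.norm(a),'yaw of +y',np.degrees(np.arctan2(-a[0],a[1])))
# cell ends, top silhouettes at z~.031
for c in [(207,262),(478,232)]: print('cell',ray('top0',*T(c,10,185,195),.031))
# housing top corners in raw
for c in [(364,128),(468,157),(436,285),(326,254)]: print('hous',ray('top0',*c,.038))
pl=[ray('top0',*T(c,8,335,205),.040) for c in [(205,120),(675,260),(605,543),(123,403)]]; print('plate',np.round(pl,4),np.mean(pl,0))
a=(pl[0]+pl[3]-pl[1]-pl[2])/2;print('len',np.linalg.norm(a),'yaw',np.degrees(np.arctan2(-a[0],a[1])))
for c in [(386,162),(441,179)]: print('pear',ray('top0',*c,.09))
E
```

```text
[[ 2.991e-01 -9.542e-01 -5.000e-04]
 [-9.542e-01 -2.991e-01  1.400e-03]
 [-1.400e-03  1.000e-04 -1.000e+00]]
rest [[0.561  0.2398 0.014 ]
 [0.5733 0.1436 0.014 ]
 [0.5066 0.1338 0.014 ]
 [0.493  0.2296 0.014 ]] mean [0.53347831 0.18668438 0.014     ]
len 0.09691797041888804 yaw of +y 7.709221953554203
cell [0.53043995 0.20983993 0.031     ]
cell [0.53836087 0.15168843 0.031     ]
hous [ 0.74338221 -0.13107615  0.038     ]
hous [ 0.68353679 -0.3584269   0.038     ]
hous [ 0.40492909 -0.28358496  0.038     ]
hous [ 0.46466919 -0.05078261  0.038     ]
plate [[ 0.5399 -0.1229  0.04  ]
 [ 0.5053 -0.2484  0.04  ]
 [ 0.4299 -0.2289  0.04  ]
 [ 0.4638 -0.1014  0.04  ]] [ 0.4847305  -0.17540528  0.04      ]
len 0.13099974540599582 yaw -15.14493686316345
pear [ 0.6553238  -0.16869243  0.09      ]
pear [ 0.62210835 -0.2823478   0.09      ]
```

```bash
cat >> h.py <<'E'
def plan(target,yawdeg):
    s=ctrl.get_state(); R=Ro.from_rotvec(s['tool_rot']).as_matrix()
    d=R.T@(np.array(target)-s['position'])/.3
    y0=np.degrees(np.arctan2(R[1,0],R[0,0])); t=-((yawdeg-y0+180)%360-180)
    return d.round(4), round(t/180,4), y0
E
python3 - <<'E'
from h import *
s=ctrl.get_state(); R=Ro.from_rotvec(s['tool_rot']).as_matrix()
d=np.load('pics/wrist0.npz'); print(d['camera_matrix'])
for n,p in [('axis',(279.5,209.5)),('top',(280,0)),('row240',(280,240))]:
    for z in (0.,.05): print(n,z,R.T@(ray('wrist0',*p,z)-s['position']))
print(P('wrist0',s['position']))
print('cam z axis in tool',R.T@d['R'][2])
print(plan([.50,-.19,.24],-15.2))
E
```

```text
[[289.2326738    0.         280.38180533]
 [  0.         289.2326738  208.60290265]
 [  0.           0.           1.        ]]
axis 0.0 [-0.00219477  0.0360764   0.23573695]
axis 0.05 [-0.00202562  0.02158571  0.18573568]
top 0.0 [-0.00132873 -0.21318151  0.23571887]
top 0.05 [-0.00127253 -0.19516505  0.18571995]
row240 0.0 [-0.00153662  0.08126897  0.23573906]
row240 0.05 [-0.0014533   0.06088446  0.18573751]
[282.05304148 264.57909593]
cam z axis in tool [-1.99531036e-04  2.75373452e-01  9.61337309e-01]
(array([-1.0624, -1.401 , -0.0128]), np.float64(-0.3189), np.float64(-72.59424262208175))
```

Call:
drive_tool:
  rows:
    - [[-0.1,-0.14,0,-0.05,0],[-0.23,-0.31,0,-0.1,0],[-0.36,-0.48,0,-0.16,0],[-0.5,-0.66,0,-0.21,0],[-0.64,-0.84,0,-0.26,0],[-0.76,-1,0,-0.32,0],[-0.76,-1,0,-0.32,0]]
  grip_force: 20

```text
time: 1.02
position: [0.4154, -0.3081, 0.2368]
tool_rot: [-3.116, 0.396, -0.001]
ft_force: [-0.6, 0.3, 0.1]
grip_width: 0.999
```

```bash
python3 - <<'E'
from h import *
print(plan([.465,-.247,.14],-15.2)); s=ctrl.get_state();print(s['time'],s['joint_positions'].round(2))
E
```

```text
(array([ 0.1089, -0.2383,  0.3229]), np.float64(0.004), np.float64(-14.481602035033562))
1.025 [ 0.99  0.06 -0.41  1.76  0.02  1.32  0.32]
```

Call:
drive_tool:
  rows:
    - [[0.05,-0.12,0.16,0,0],[0.11,-0.24,0.32,0,0],[0.11,-0.24,0.32,0,0],[0.11,-0.24,0.32,0,0]]

```text
time: 1.52
position: [0.4625, -0.2533, 0.1407]
tool_rot: [3.114, -0.412, -0.001]
ft_force: [-0.2, 1.1, -0.3]
grip_width: 1.0
```

```bash
python3 - <<'E'
from h import *
snap('wrist','w1'); snap('side','s1'); snap('top','t1')
crop('w1',160,400,0,240,3,'w1c')
E
```

```text
(no output)
```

View pics/w1.png

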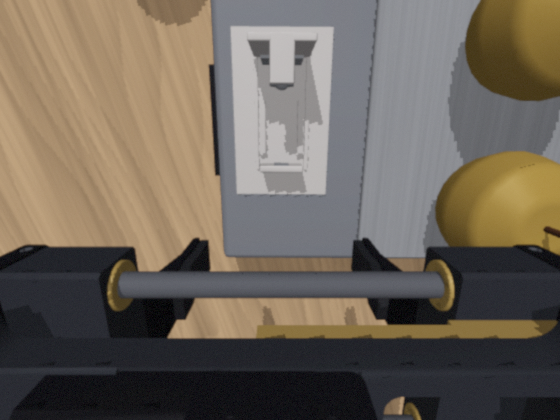

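```bash
python3 - <<'E'
from h import *
crop('w1',220,350,15,205,4,'w1c')
E
```

```text
(no output)
```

View pics/w1c.png

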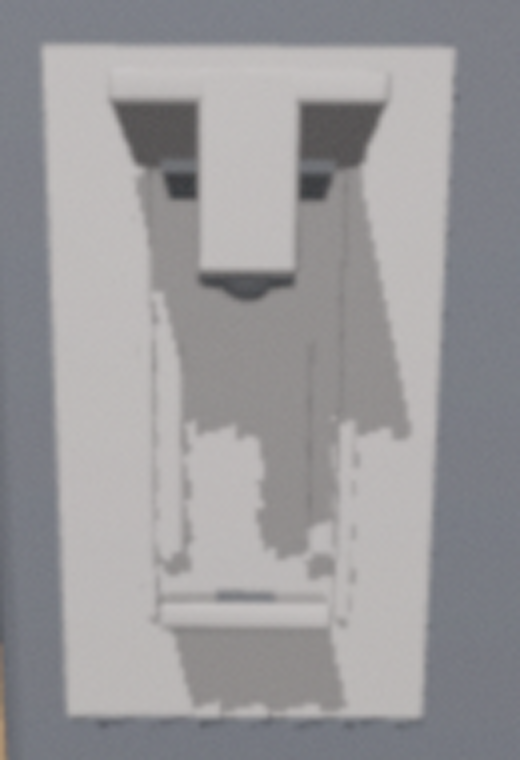

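```bash
python3 - <<'E'
from h import *
T=lambda c:(220+(c[0]+.5)/4-.5,15+(c[1]+.5)/4-.5)
W=lambda c,z: ray('w1',*T(c),z)
pl=np.array([W(c,.040) for c in [(42,45),(455,48),(423,717),(68,717)]]); print('plate',pl.round(4),pl.mean(0))
yx=((pl[0]+pl[1]-pl[2]-pl[3])/2); L=np.linalg.norm(yx); yd=yx/L; xd=np.array([yd[1],-yd[0],0]); 
xx=(pl[1]+pl[2]-pl[0]-pl[3])/2
print('len',L,np.linalg.norm(xx),'yaw',np.degrees(np.arctan2(-yd[0],yd[1])),np.degrees(np.arctan2(xx[1],xx[0])))
o=pl.mean(0)
def B(n,c,z):
    p=W(c,z)-o; print(n,'x %.1f y %.1f'%(p@xd*1e3,p@yd*1e3))
B('hoodL',(198,272),.0865);B('hoodR',(296,272),.0865)
B('endL',(112,68),.0865);B('endR',(390,70),.0865); B('endfront',(150,100),.0865);
B('wallinL',(162,602),.06);B('wallinR',(330,602),.06);B('walloutL',(160,627),.06);B('walloutR',(330,627),.06)
B('railLout',(155,400),.045);B('railRout',(350,430),.045);B('railLin',(186,500),.045);B('railRin',(335,500),.045); B('railtopend',(157,292),.045)
B('button tip',(247,299),.057)
print(P('w1',[0.485,-.175,.04]))
# pan near edge & housing
for p in [(378,50),(362,220),(372,110)]:
    print('panedge',((ray('w1',*p,.054)-o)@xd)*1e3)
for p in [(225,250),(365,257),(215,20)]:
    q=ray('w1',*p,.038)-o; print('house',q@xd*1e3,q@yd*1e3)
E
```

```text
plate [[ 0.4637 -0.0998  0.04  ]
 [ 0.539  -0.1207  0.04  ]
 [ 0.5047 -0.2459  0.04  ]
 [ 0.4292 -0.2255  0.04  ]] [ 0.48413287 -0.17299406  0.04      ]
len 0.1300711552474416 0.07815479785206252 yaw -15.337430273705856 -15.299277766670107
hoodL x -8.1 y 19.4
hoodR x 7.7 y 19.5
endL x -21.2 y 48.5
endR x 21.7 y 48.4
endfront x -15.4 y 44.1
wallinL x -16.6 y -37.2
wallinR x 16.5 y -37.1
walloutL x -17.1 y -42.2
walloutR x 16.6 y -42.0
railLout x -18.4 y 1.2
railRout x 20.8 y -4.4
railLin x -12.4 y -18.3
railRin x 18.1 y -18.2
railtopend x -17.7 y 21.2
button tip x -0.1 y 18.7
[283.00919449 118.60898019]
panedge 70.15054914510819
panedge 69.16059730582475
panedge 69.5648486814113
house -52.375091601800975 -119.79144279159246
house 79.78615569290805 -126.46323043104468
house -50.67617778474019 69.59951417594435
```

```bash
python3 - <<'E'
from h import *
crop('s1',300,370,145,205,10,'s1c')
E
```

```text
(no output)
```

View pics/s1c.png

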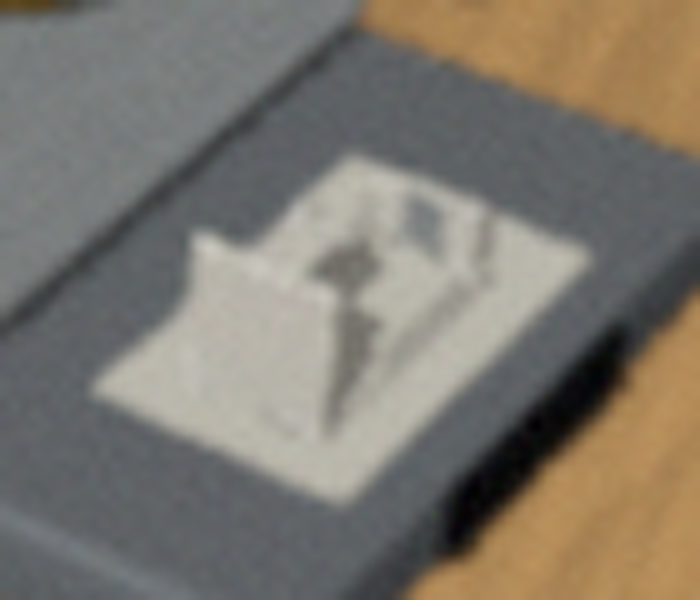

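```bash
python3 - <<'E'
from h import *
i=cv2.imread('pics/w1.png')[50:180,250:320]; g=cv2.cvtColor(i,cv2.COLOR_BGR2GRAY)
g=cv2.createCLAHE(6,(4,4)).apply(g); g=cv2.resize(g,None,fx=4.5,fy=4.5,interpolation=cv2.INTER_CUBIC)
i2=cv2.resize(i,None,fx=4.5,fy=4.5,interpolation=cv2.INTER_CUBIC)
cv2.imwrite('pics/w1e.png',np.hstack([i2,cv2.cvtColor(g,cv2.COLOR_GRAY2BGR)]))
E
```

```text
(no output)
```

View pics/w1e.png

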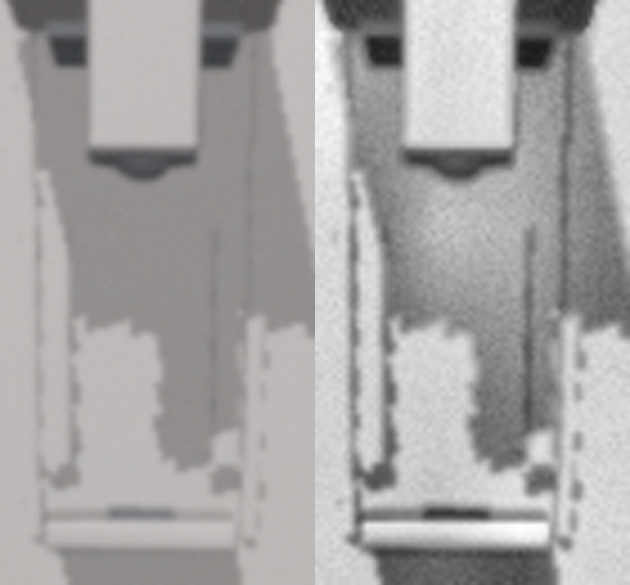

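```bash
python3 - <<'E'
from h import *
o=np.array([.48413,-.17299,.04]); a=np.radians(-15.32); yd=np.array([-np.sin(a),np.cos(a),0]); xd=np.array([np.cos(a),np.sin(a),0])
for u,v in [(214,228),(214,430),(70,465),(75,318),(72,400),(240,465),(38,400),(252,400)]:
    U=250+(u+.5)/4.5-.5;V=50+(v+.5)/4.5-.5
    for z in(.04,.045):
        p=ray('w1',U,V,z)-o; print((u,v),z,'x %.1f y %.1f'%(p@xd*1e3,p@yd*1e3))
# pan/housing ends from top0
for n,c in [('hA',(364,128)),('hB',(468,157)),('hC',(436,285)),('hD',(326,254))]:
    p=ray('top0',*c,.038)-o; print(n,p@xd*1e3,p@yd*1e3)
crop('top0',320,480,115,295,4,'t0s')
E
```

```text
(214, 228) 0.04 x 12.7 y 12.5
(214, 228) 0.045 x 12.4 y 12.1
(214, 430) 0.04 x 13.4 y -23.0
(214, 430) 0.045 x 13.1 y -22.7
(70, 465) 0.04 x -13.6 y -29.5
(70, 465) 0.045 x -13.3 y -29.1
(75, 318) 0.04 x -12.4 y -3.1
(75, 318) 0.045 x -12.1 y -3.1
(72, 400) 0.04 x -13.1 y -17.6
(72, 400) 0.045 x -12.8 y -17.4
(240, 465) 0.04 x 18.4 y -29.4
(240, 465) 0.045 x 18.0 y -29.0
(38, 400) 0.04 x -19.4 y -17.7
(38, 400) 0.045 x -19.0 y -17.4
(252, 400) 0.04 x 20.4 y -17.5
(252, 400) 0.045 x 19.9 y -17.3
hA 238.9657041769074 108.92140432312269
hB 241.31515020540624 -126.16223456334544
hC -47.166257874327385 -127.5906431840684
hD -51.05765886129741 112.72304854902032
```

View pics/t0s.png

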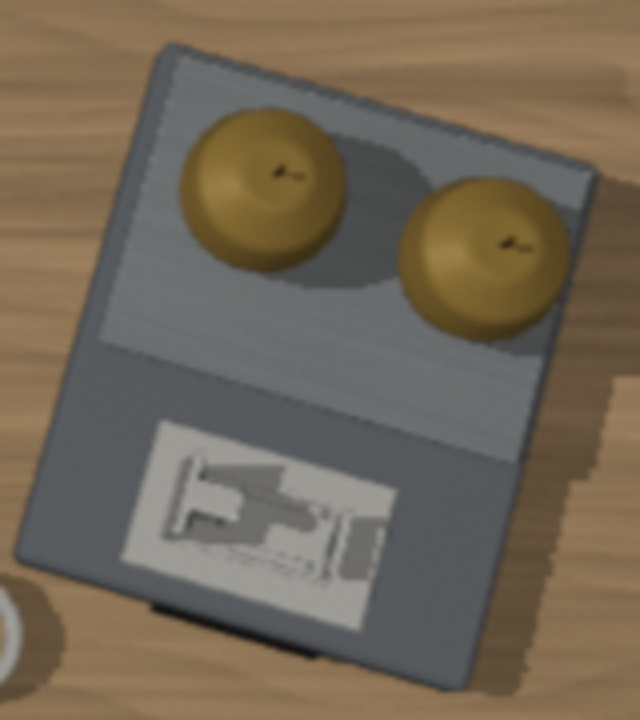

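```bash
python3 - <<'E'
from h import *
T=lambda c:(300+(c[0]+.5)/10-.5,145+(c[1]+.5)/10-.5)
p=np.array([ray('s1',*T(c),.04) for c in [(352,155),(592,252),(345,505),(90,388)]]);print(p.round(4),p.mean(0))
b=np.array([.48413,-.17299,0])+ -.0055*np.array([.2645,.9644,0]); print('bay',b)
# TCP check in side/top image
s=ctrl.get_state();print(s['position'],P('s1',s['position']),P('t1',s['position']))
E
```

```text
[[ 0.5046 -0.245   0.04  ]
 [ 0.4303 -0.2246  0.04  ]
 [ 0.4639 -0.0971  0.04  ]
 [ 0.5402 -0.1185  0.04  ]] [ 0.48477539 -0.17131048  0.04      ]
bay [ 0.48267525 -0.1782942   0.        ]
[ 0.46298304 -0.25401838  0.14189358] [354.08719812 130.15155074] [436.10810656 254.33021642]
```

View pics/s1.png

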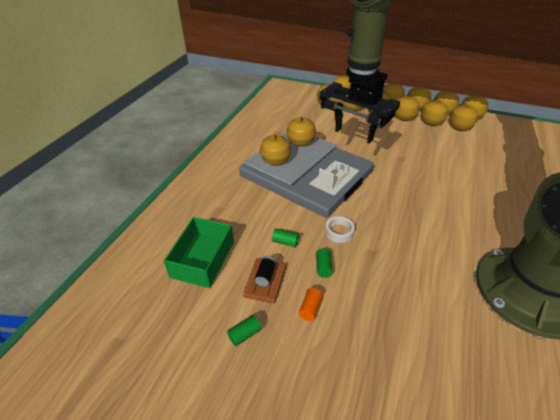

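Call:
drive_tool:
  rows:
    - [[-0.01,-0.15,-0.04,-0.03,0],[-0.02,-0.33,-0.08,-0.06,0],[-0.03,-0.52,-0.08,-0.1,0],[-0.04,-0.71,-0.08,-0.128,0],[-0.05,-0.88,-0.04,-0.128,0],[-0.05,-1,0,-0.128,0],[-0.05,-1,0,-0.128,0]]

```text
time: 2.55
position: [0.5264, 0.0443, 0.1409]
tool_rot: [-3.132, -0.227, -0.001]
ft_force: [0.1, -1.5, 0.1]
grip_width: 0.999
```

```bash
python3 - <<'E'
from h import *
print(plan([.544,.107,.14],7.7))
E
```

```text
(array([ 0.0883, -0.1985,  0.0033]), np.float64(0.0032), np.float64(8.276383218599717))
```

Call:
drive_tool:
  rows:
    - [[0.04,-0.1,0,0,0],[0.09,-0.2,0,0.003,0],[0.09,-0.2,0,0.003,0],[0.09,-0.2,0,0.003,0]]

```text
time: 3.05
position: [0.5448, 0.1025, 0.1409]
tool_rot: [3.133, 0.202, 0.001]
ft_force: [0.7, -0.5, -0.8]
grip_width: 0.997
```

```bash
python3 - <<'E'
from h import *
snap('wrist','w2'); crop('w2',210,350,20,220,4,'w2c'); print(ctrl.get_state()['joint_positions'].round(2))
E
```

```text
[ 0.44  0.27 -0.77  1.79  0.2   1.16 -0.26]
```

View pics/w2.png

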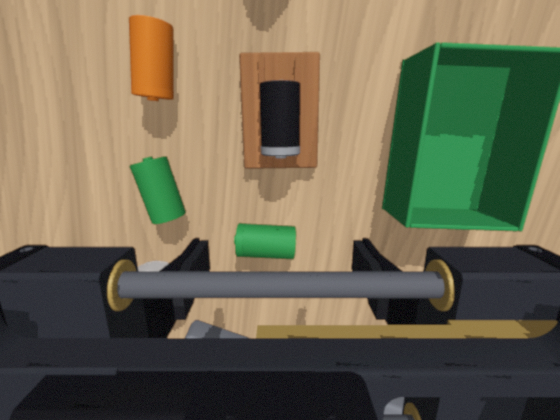

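View pics/w2c.png

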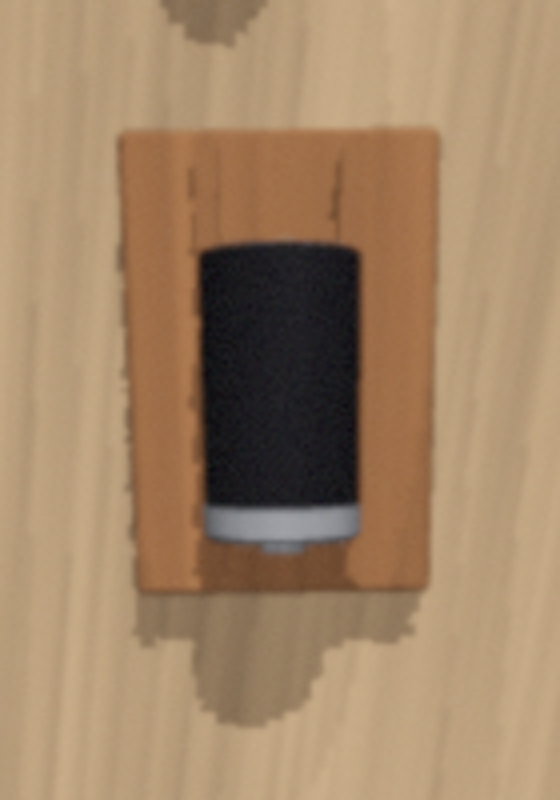

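```bash
python3 - <<'E'
from h import *
T=lambda c:(210+(c[0]+.5)/4-.5,20+(c[1]+.5)/4-.5)
W=lambda c,z: ray('w2',*T(c),z)
R=np.array([W(c,.014) for c in [(122,131),(438,131),(428,590),(141,590)]]); m=R.mean(0)
yv=(R[0]+R[1]-R[2]-R[3])/2; xv=(R[1]+R[2]-R[0]-R[3])/2
print('rest',m,np.linalg.norm(yv),np.linalg.norm(xv),np.degrees(np.arctan2(-yv[0],yv[1])),np.degrees(np.arctan2(xv[1],xv[0])))
n=W((282,551),.031); f=W((282,242),.045); L=W((201,400),.031); Rr=W((359,400),.031)
print('nub',n,'flat top',f,np.linalg.norm((f-n)[:2]),'mid',(L+Rr)/2,np.linalg.norm(L-Rr))
yv/=np.linalg.norm(yv); xv/=np.linalg.norm(xv)
print('rel rest: mid x',((L+Rr)/2-m)@xv,'nub',(n-m)@xv,(n-m)@yv,'flat',(f-m)@yv)
print('end l/r', [ (W(c,.031)-m)@xv for c in [(204,500),(360,500),(202,280),(359,280)]])
E
```

```text
rest [0.53296836 0.18896746 0.014     ] 0.09804102039744458 0.06780339546772852 7.922620000285266 7.341133538912522
nub [0.53774612 0.15121304 0.031     ] flat top [0.52998558 0.21162948 0.045     ] 0.060912818921600484 mid [0.53326643 0.18272076 0.031     ] 0.033626726197923416
rel rest: mid x -0.0005025513936247537 nub -8.553682122629327e-05 -0.03805260136755522 flat 0.02285684407220074
end l/r [np.float64(-0.017072058105623553), np.float64(0.016907473557141346), np.float64(-0.016641418342506775), np.float64(0.015878509282103142)]
```

```bash
python3 - <<'E'
from h import *
print(ctrl.get_state()['position'],plan([.5363,.1636,.036],7.6))
E
```

```text
[0.54472567 0.10231647 0.14075508] (array([-0.0018, -0.2068,  0.3488]), np.float64(-0.0015), np.float64(7.3299146444921375))
```

Call:
drive_tool:
  rows:
    - [[0,-0.1,0.05,-0.002,0],[-0.002,-0.207,0.1,-0.002,0],[-0.002,-0.207,0.18,-0.002,0],[-0.002,-0.207,0.18,-0.002,0],[-0.002,-0.207,0.18,-0.002,0]]
  grip_force: 3

```text
time: 3.72
position: [0.5365, 0.1649, 0.0873]
tool_rot: [3.134, 0.212, 0.001]
ft_force: [0.5, -0.5, -1.0]
grip_width: 1.002
```

```bash
python3 - <<'E'
from h import *
print(ctrl.get_state()['position'],plan([.5363,.1636,.036],7.6))
snap('side','s2');crop('s2',200,320,200,300,6,'s2c')
E
```

```text
[0.53653467 0.16491776 0.08725517] (array([-0.0015,  0.0041,  0.1709]), np.float64(0.0007), np.float64(7.7291246860336615))
```

View pics/s2c.png

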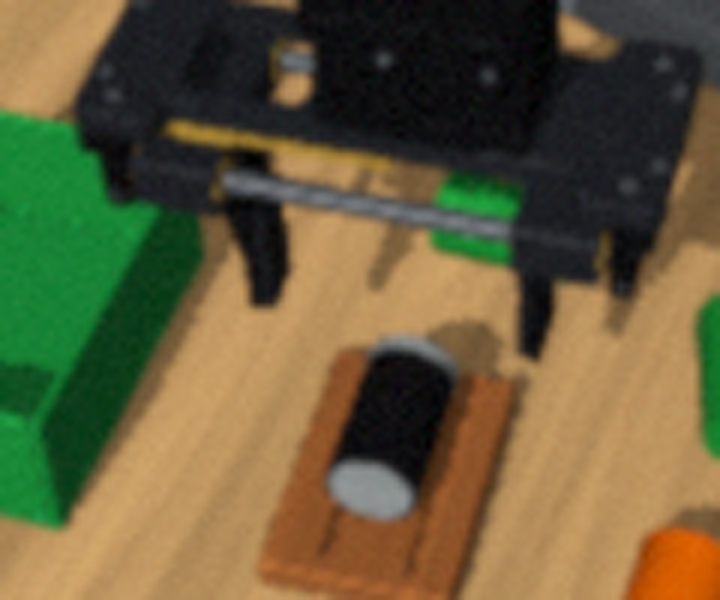

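Centred as expected. Descend and close lightly.

Call:
drive_tool:
  rows:
    - [[-0.001,0.004,0.09,0,0],[-0.001,0.004,0.15,0,0],[-0.001,0.004,0.17,0,0],[-0.001,0.004,0.17,0,60],[-0.001,0.004,0.17,0,150],[-0.001,0.004,0.17,0,200],[-0.001,0.004,0.17,0,255],[-0.001,0.004,0.17,0,255],[-0.001,0.004,0.17,0,255],[-0.001,0.004,0.17,0,255]]
  grip_force: 3

```text
time: 5.03
position: [0.5357, 0.1651, 0.0356]
tool_rot: [3.134, 0.216, 0.0]
ft_force: [0.6, 1.1, 0.2]
grip_width: 0.392
```

Call:
drive_tool:
  rows:
    - [[0,0,-0.007,0,255],[0,0,-0.014,0,255],[0,0,-0.021,0,255],[0,0,-0.028,0,255],[0,0,-0.035,0,255],[0,0,-0.042,0,255],[0,0,-0.049,0,255],[0,0,-0.057,0,255],[0,0,-0.057,0,255]]

```text
time: 6.15
position: [0.5357, 0.1651, 0.0528]
tool_rot: [3.134, 0.216, 0.001]
ft_force: [-0.3, -1.1, -1.0]
grip_width: 0.393
```

```bash
python3 - <<'E'
from h import *
s=ctrl.get_state();print(s['position'],s['grip_width'],s['ft_force'],s['torque'])
snap('side','s3');crop('s3',220,310,210,300,8,'s3c')
E
```

```text
[0.53574902 0.16514743 0.05284254] 0.39270923267707764 [-0.33284616 -1.05180808 -1.01223664] [-0.03062849 -0.09924778  0.0260934 ]
```

View pics/s3c.png

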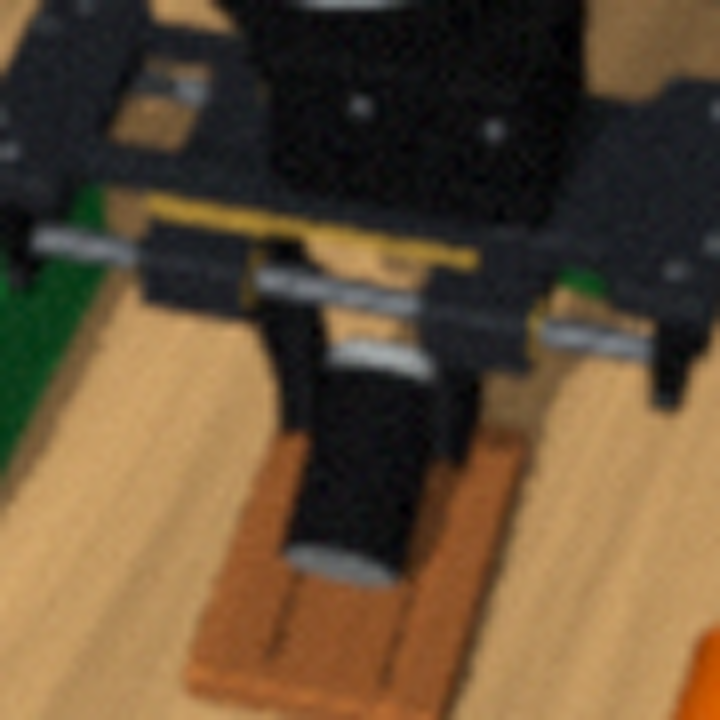

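Call:
drive_tool:
  rows:
    - [[0,0,0,0,255],[0,0,0,0,255],[0,0,0,0,255],[0,0,-0.05,0,255],[0,0,-0.1,0,255],[0,0,-0.1,0,255],[0,0,-0.1,0,255]]
  grip_force: 25

```text
time: 7.08
position: [0.5356, 0.165, 0.0828]
tool_rot: [3.134, 0.215, 0.0]
ft_force: [-1.5, -0.2, -1.7]
grip_width: 0.381
```

```bash
python3 - <<'E'
from h import *
s=ctrl.get_state();print(s['position'],s['grip_width'],s['ft_force'],s['torque'])
snap('side','s4');crop('s4',220,310,200,290,8,'s4c');snap('wrist','w4');crop('w4',200,360,150,390,3,'w4c')
E
```

```text
[0.53556846 0.16499155 0.08275939] 0.38075632048675634 [-1.47047541 -0.21923202 -1.74123237] [-0.04445818 -0.13908555  0.01356563]
```

View pics/s4c.png

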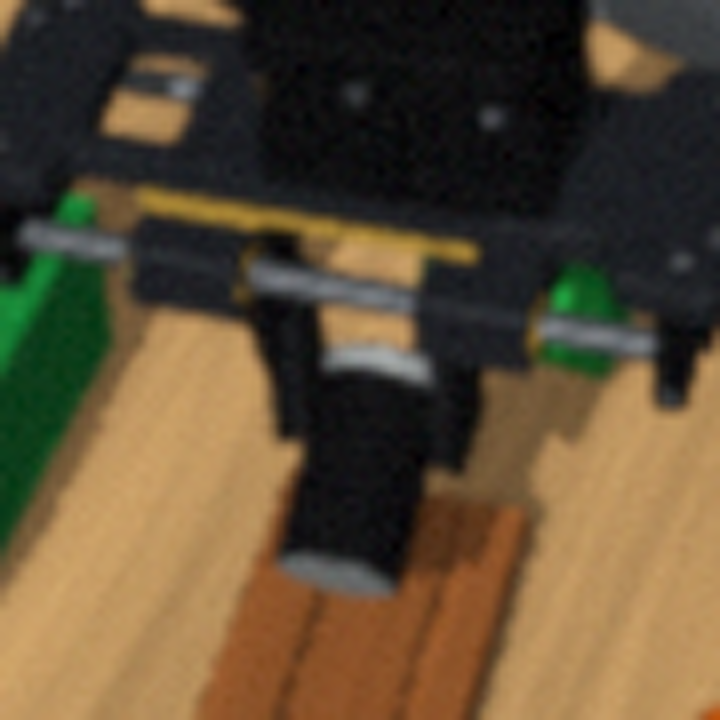

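View pics/w4.png

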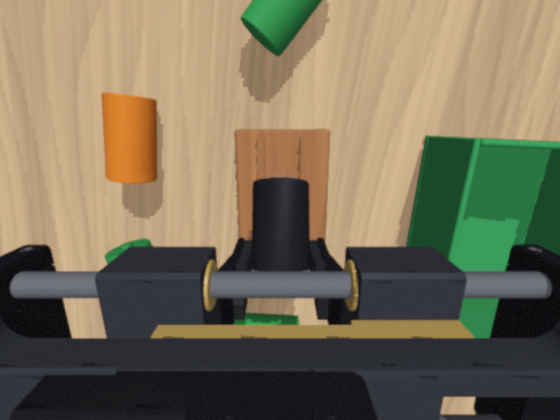

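```bash
cat > fit.py <<'E'
from h import *
from scipy.optimize import least_squares
def rim(F,ax,lat,r=.017):
    up=np.cross(ax,lat); t=np.linspace(0,2*np.pi,181)[:,None]
    return F+r*(np.cos(t)*lat+np.sin(t)*up)
def proj(f,X):
    d=np.load('pics/%s.npz'%f); c=X@d['R'].T+d['t']; u=c@d['camera_matrix'].T; return u[:,:2]/u[:,2:]
def cell(p,tcp,R):  # p: theta,yc,dz,lat offset,yaw
    h=-R[:,1]*1.; h[2]=0; h/=np.linalg.norm(h); lat=R[:,0].copy(); lat[2]=0; lat/=np.linalg.norm(lat)
    c,s=np.cos(p[4]),np.sin(p[4]); h,lat=c*h+s*lat,c*lat-s*h
    ax=h*np.cos(p[0])-np.array([0,0,1])*np.sin(p[0])
    G=tcp+np.array([0,0,p[2]])+lat*p[3]
    return G-ax*p[1],ax,lat
E
python3 - <<'E'
from fit import *
s=ctrl.get_state(); R=Ro.from_rotvec(s['tool_rot']).as_matrix(); tcp=s['position']
S=lambda a,b:np.array([220+(a+.5)/8-.5,200+(b+.5)/8-.5])
def res(q):
    p=[q[0],q[1],q[2],0,0]
    O,ax,lat=cell(p,tcp,R); F=O+.0305*ax; N=O-.0275*ax
    rf=proj('s4',rim(F,ax,lat)); rn=proj('s4',rim(N,ax,lat)); wf=proj('w4',rim(F,ax,lat))
    sh=np.array(q[3:5])
    fl=rf.mean(0)
    r=[fl-S(340,573)-sh, [rf[:,1].max()-S(350,597)[1]-sh[1]], [rn[:,1].min()-S(375,347)[1]-sh[1]],
       [wf[:,1].min()-179.5],[(rf[:,0].max()-S(397,0)[0])-sh[0]],
       sh*.5,[(q[1]+.017)/.001],[(q[2]+.004)/.002]]
    return np.concatenate([np.ravel(a) for a in r])
o=least_squares(res,[.35,-.017,-.004,0,0]);print(np.degrees(o.x[0]),o.x[1:],res(o.x).round(2))
E
```

```text
12.454042643009412 [-0.01687659 -0.00425322  0.01238514 -1.01068234] [-0.52 -0.24  0.78 -0.79 -0.11  0.52  0.01 -0.51  0.12 -0.13]
```

```bash
python3 - <<'E'
from fit import *
s=ctrl.get_state(); R=Ro.from_rotvec(s['tool_rot']).as_matrix(); tcp=s['position']
i=cv2.imread('pics/s4.png'); 
ims=[]
for th in (10,15,20,25):
    O,ax,lat=cell([np.radians(th),-.017,-.004,0,0],tcp,R); F=O+.0305*ax; N=O-.0275*ax
    rf=proj('s4',rim(F,ax,lat)); rn=proj('s4',rim(N,ax,lat)); wf=proj('w4',rim(F,ax,lat))
    print(th,np.ptp(rf,axis=0),'len',np.linalg.norm(rf.mean(0)-rn.mean(0)),'w top',wf[:,1].min(), 'wL,R',wf[:,0].min(),wf[:,0].max())
    im=cv2.resize(i[200:290,220:310],None,fx=4,fy=4,interpolation=cv2.INTER_CUBIC)
    for r in(rf,rn): cv2.polylines(im,[np.int32((r-[220,200]+.5)*4)],True,(0,0,255),1)
    w=cv2.imread('pics/w4.png')[150:240,235:325]; w=cv2.resize(w,None,fx=4,fy=4)
    cv2.polylines(w,[np.int32((wf-[235,150]+.5)*4)],True,(0,0,255),1)
    ims.append(np.vstack([im,w])[:, :])
o=np.hstack(ims); cv2.imwrite('pics/fit4.png',cv2.resize(o,(800,400)))
E
```

```text
10 [16.23453473  8.69738365] len 25.072231201976496 w top 180.14958901882457 wL,R 250.7248727278166 311.6927207330864
15 [16.20726072  7.43545599] len 26.075594181316703 w top 178.02190488815637 wL,R 251.4715652626786 310.91038769438694
20 [16.18049449  6.18631386] len 26.88095339976046 w top 176.26330679249537 wL,R 252.18526795793775 310.16302723452594
25 [16.15912541  5.00242944] len 27.482793238510197 w top 175.29790810431126 wL,R 252.86306107323708 309.4536659059379
```

View pics/fit4.png

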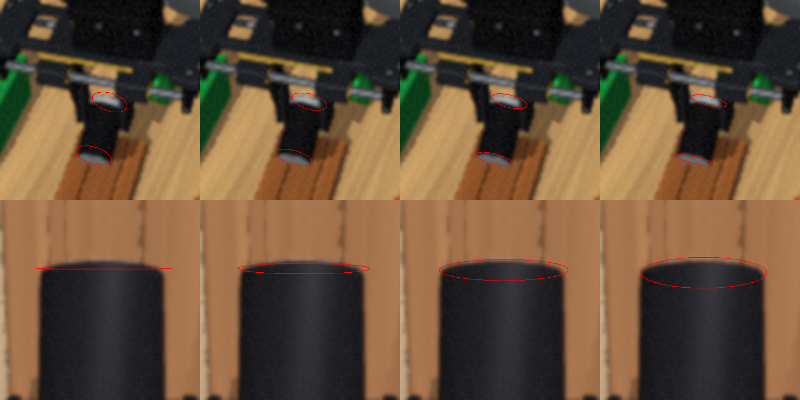

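Call:
drive_tool:
  rows:
    - [[0,0,0.05,0,255],[0,0,0.09,0,255],[0,0,0.098,0,255],[0,0,0.098,0,255]]
  grip_force: 25

```text
time: 7.68
position: [0.5353, 0.1653, 0.0529]
tool_rot: [-3.134, -0.216, 0.001]
ft_force: [-0.1, -0.3, -1.9]
grip_width: 0.385
```

Call:
drive_tool:
  rows:
    - [[0,0,0,0,255],[0,0,0,0,255],[0,0,-0.003,0,255],[0,0,-0.006,0,255],[0,0,-0.009,0,255],[0,0,-0.009,0,255],[0,0,-0.009,0,255]]
  grip_force: 3

```text
time: 8.55
position: [0.5357, 0.1652, 0.056]
tool_rot: [3.134, 0.215, 0.0]
ft_force: [0.3, -0.4, -0.7]
grip_width: 0.388
```

Call:
drive_tool:
  rows:
    - [[0,0,0,0,255],[0,0,0,0,255],[0,0,0,0,255]]
  grip_force: 25

```text
time: 8.93
position: [0.5356, 0.1651, 0.0559]
tool_rot: [3.134, 0.215, 0.0]
ft_force: [0.1, -0.3, -0.5]
grip_width: 0.383
```

```bash
python3 - <<'E'
from h import *
s=ctrl.get_state();print(s['time'],s['position'],s['grip_width'])
snap('side','s5');crop('s5',230,300,230,300,10,'s5c')
E
```

```text
8.925 [0.53562955 0.16514105 0.05592488] 0.3826152916787861
```

View pics/s5c.png

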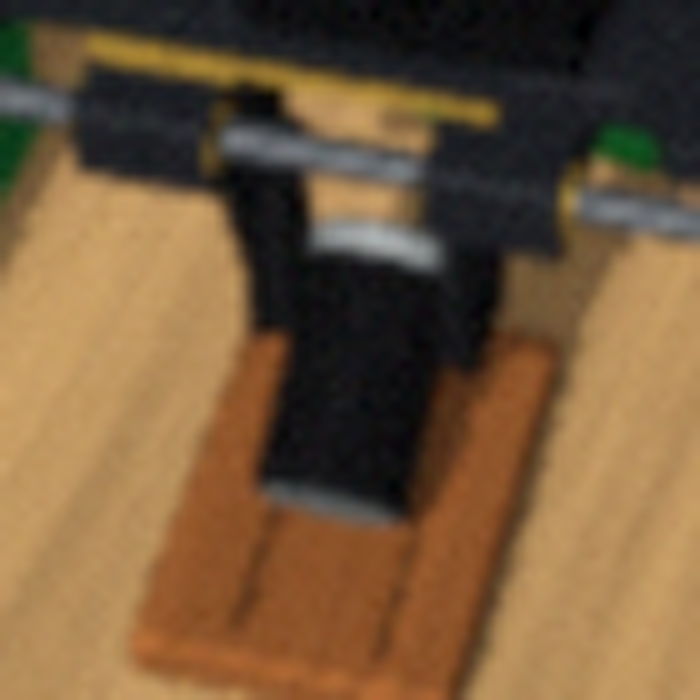

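Call:
drive_tool:
  rows:
    - [[0,0,-0.08,0,255],[0,0.02,-0.2,0,255],[-0.04,0.12,-0.28,0.02,255],[-0.09,0.27,-0.28,0.04,255],[-0.14,0.43,-0.28,0.06,255],[-0.19,0.59,-0.28,0.08,255],[-0.24,0.75,-0.28,0.1,255],[-0.28,0.89,-0.28,0.12,255],[-0.31,1,-0.28,0.128,255],[-0.31,1,-0.28,0.128,255]]

```text
time: 10.22
position: [0.4836, -0.1481, 0.1397]
tool_rot: [3.112, -0.423, -0.001]
ft_force: [0.9, 0.9, -1.7]
grip_width: 0.383
```

```bash
cat >> h.py <<'E'
B=np.array([.4830,-.1785,.040]); YAW=-15.3; a_=np.radians(YAW)
XB=np.array([np.cos(a_),np.sin(a_),0]); YB=np.array([-np.sin(a_),np.cos(a_),0])
def bayp(x,y,z): return B+x/1e3*XB+y/1e3*YB+[0,0,z/1e3]
def inbay():
    s=ctrl.get_state(); d=s['position']-B; return np.array([d@XB,d@YB,d[2]])*1e3, s['ft_force']@XB, s['ft_force']@YB, s['ft_force'][2]
E
python3 - <<'E'
from h import *
print(plan(bayp(0,-42,90),YAW), inbay())
E
```

```text
(array([0.0256, 0.2381, 0.0327]), np.float64(-0.0011), np.float64(-15.495211162124399)) (array([-7.43532391, 29.45536875, 99.72923823]), np.float64(0.6501580471706193), np.float64(1.0989008238930618), np.float64(-1.6629599735816716))
```

Call:
drive_tool:
  rows:
    - [[0.01,0.1,0.01,-0.001,255],[0.026,0.238,0.033,-0.001,255],[0.026,0.238,0.033,-0.001,255],[0.026,0.238,0.033,-0.001,255],[0.026,0.238,0.033,-0.001,255]]

```text
time: 10.85
position: [0.474, -0.2139, 0.1302]
tool_rot: [-3.115, 0.406, -0.001]
ft_force: [0.2, 0.2, -2.3]
grip_width: 0.386
```

```bash
python3 - <<'E'
from h import *
print(inbay(),ctrl.get_state()['time'])
snap('wrist','w6'); snap('side','s6'); crop('w6',220,340,60,280,3,'w6c');crop('s6',300,380,100,200,6,'s6c')
E
```

```text
(array([  0.67122557, -36.53201205,  90.24093784]), np.float64(0.1893215009854783), np.float64(0.25403138734421205), np.float64(-2.3186764653655914)) 10.85
```

View pics/w6.png

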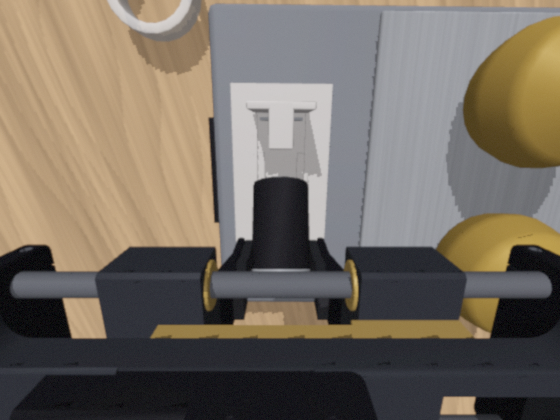

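View pics/s6c.png

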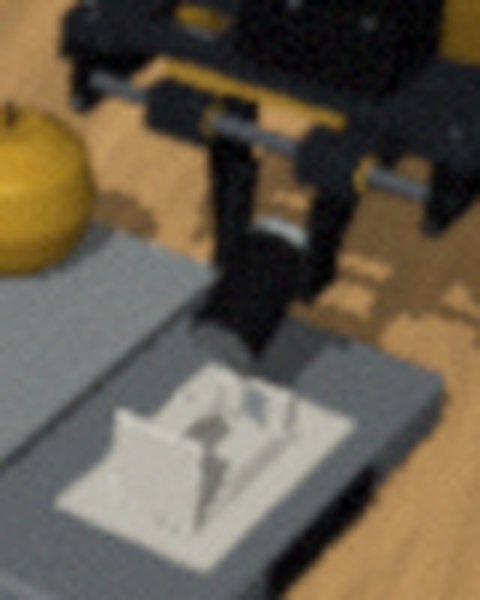

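```bash
python3 - <<'E'
from h import *
d=cv2.cvtColor(cv2.imread('pics/w6.png'),cv2.COLOR_BGR2GRAY).astype(float)
def edges(rows,c0,c1):
    p=cv2.GaussianBlur(d[rows[0]:rows[1]].mean(0)[None],(3,1),0)[0]; g=np.diff(p)
    return [(c,round(g[c],1)) for c in range(c0,c1) if abs(g[c])>6 and abs(g[c])>=max(abs(g[c-1]),abs(g[c+1]))]
print('endwall',edges((103,107),235,330)); print('hood',edges((125,145),255,310)); print('cell',edges((195,225),235,330)); print('plate',edges((88,98),222,340),edges((150,170),222,340))
print(inbay())
s=ctrl.get_state()
print([P('w6',bayp(x,26,44)) for x in(-8,8)],[P('w6',bayp(x,70-5,0)) for x in(-39,39)])
R=Ro.from_rotvec(s['tool_rot']).as_matrix();print(R.round(4))
for x in(-.017,.017): print(P('w6',s['position']+R@[x,-.03,.015]))
E
```

```text
endwall [(244, np.float64(-7.4)), (247, np.float64(7.1)), (314, np.float64(-8.0)), (316, np.float64(6.1))]
hood [(256, np.float64(-14.1)), (268, np.float64(16.6)), (292, np.float64(-16.6))]
cell [(252, np.float64(-57.5)), (307, np.float64(56.5)), (325, np.float64(-20.7))]
plate [(230, np.float64(21.3)), (331, np.float64(-22.8))] [(232, np.float64(22.0)), (255, np.float64(-6.6)), (258, np.float64(7.0)), (263, np.float64(-13.5)), (317, np.float64(9.7)), (328, np.float64(-20.9))]
(array([  0.64728555, -37.06824451,  90.2322681 ]), np.float64(-0.17841220462511245), np.float64(-0.49425843923649276), np.float64(-1.8743207975799607))
[array([269.19821208, 146.90906286]), array([293.51723114, 147.09964249])] [array([230.72025324,  90.68463324]), array([332.40363957,  91.53218206])]
[[ 9.665e-01 -2.566e-01  3.000e-04]
 [-2.566e-01 -9.665e-01 -0.000e+00]
 [ 3.000e-04 -0.000e+00 -1.000e+00]]
[252.76198733 208.36429898]
[310.8285526 208.3706919]
```

View pics/w6c.png

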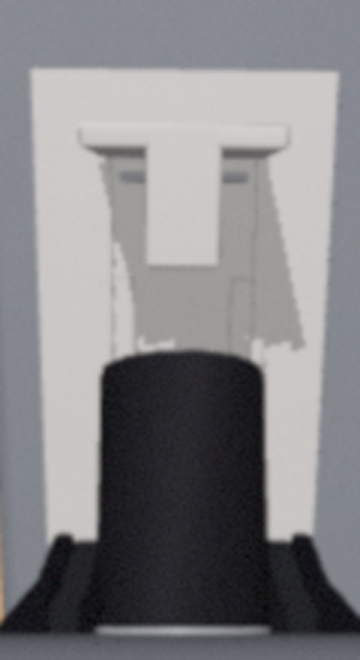

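```bash
python3 - <<'E'
from h import *
print(plan(bayp(.45,-42,61),YAW),inbay())
E
```

```text
(array([-0.0008,  0.0164,  0.0974]), np.float64(0.0024), np.float64(-14.867076558913846)) (array([  0.64728555, -37.06824451,  90.2322681 ]), np.float64(-0.17841220462511245), np.float64(-0.49425843923649276), np.float64(-1.8743207975799607))
```

Call:
drive_tool:
  rows:
    - [[-0.001,0.016,0.03,0.002,255],[-0.001,0.016,0.07,0.002,255],[-0.001,0.016,0.097,0.002,255],[-0.001,0.016,0.097,0.002,255],[-0.001,0.016,0.097,0.002,255],[-0.001,0.016,0.097,0.002,255]]

```text
time: 11.7
position: [0.4722, -0.2203, 0.1013]
tool_rot: [3.113, -0.419, 0.001]
ft_force: [1.0, -0.7, -2.1]
grip_width: 0.382
```

```bash
python3 - <<'E'
from h import *
print(inbay(),plan(bayp(.45,-20,48),YAW))
snap('side','s7'); crop('s7',300,380,100,200,6,'s7c')
E
```

```text
(array([  0.60188584, -43.21797467,  61.33482208]), np.float64(1.166486776358829), np.float64(-0.44968768102735474), np.float64(-2.1058716571092297)) (array([-0.0006, -0.0774,  0.0444]), np.float64(-0.0003), np.float64(-15.347307649759758))
```

View pics/s7c.png

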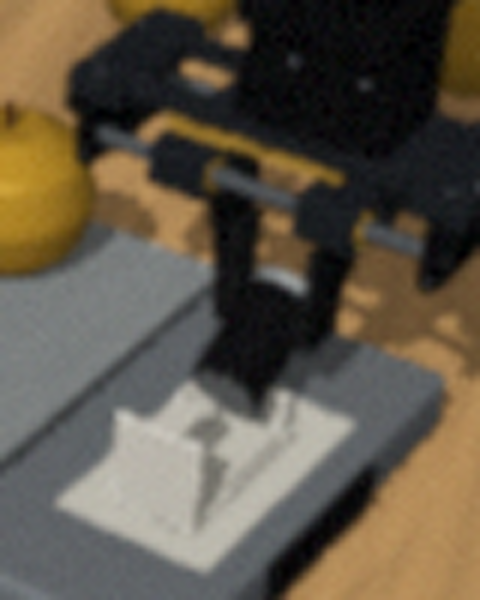

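Call:
drive_tool:
  rows:
    - [[-0.001,-0.02,0.011,0,255],[-0.001,-0.04,0.022,0,255],[-0.001,-0.06,0.034,0,255],[-0.001,-0.077,0.044,0,255],[-0.001,-0.077,0.044,0,255],[-0.001,-0.077,0.044,0,255]]

```text
time: 12.5
position: [0.4777, -0.1981, 0.0878]
tool_rot: [3.113, -0.42, 0.0]
ft_force: [0.1, -0.2, -0.7]
grip_width: 0.381
```

```bash
python3 - <<'E'
from h import *
print(inbay(),plan(bayp(.45,-17,44),YAW))
snap('side','s8'); crop('s8',300,380,100,200,6,'s8c'); snap('wrist','w8'); crop('w8',220,340,60,280,3,'w8c')
E
```

```text
(array([  0.05670376, -20.31907782,  47.7906111 ]), np.float64(0.10222942314040032), np.float64(-0.14344501620125139), np.float64(-0.7227960856400598)) (array([ 0.0013, -0.0111,  0.0126]), np.float64(-0.0003), np.float64(-15.359993753485266))
```

View pics/s8c.png

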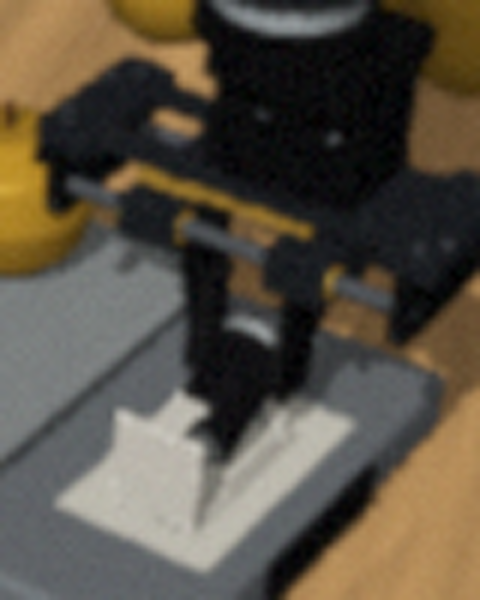

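View pics/w8c.png

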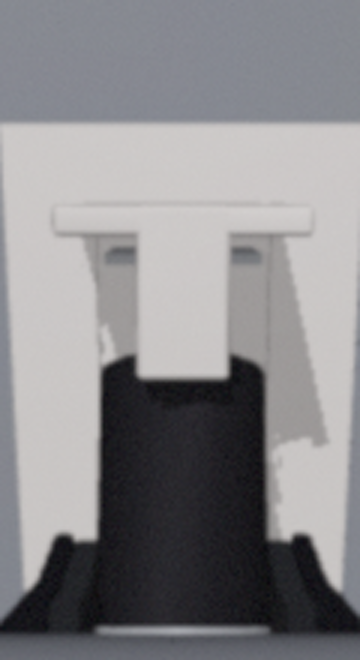

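Call:
drive_tool:
  rows:
    - [[0.001,-0.007,0.006,0,255],[0.001,-0.011,0.012,0,255],[0.001,-0.011,0.015,0,255],[0.001,-0.011,0.015,0,255]]

```text
time: 13.1
position: [0.479, -0.1953, 0.0835]
tool_rot: [3.113, -0.42, 0.001]
ft_force: [-0.3, -1.0, 0.5]
grip_width: 0.381
```

```bash
python3 - <<'E'
from h import *
print(inbay())
E
```

```text
(array([  0.55268115, -17.30200713,  43.46267642]), np.float64(-0.0677133026591262), np.float64(-1.0460444487872544), np.float64(0.46943654879439195))
```

Call:
drive_tool:
  rows:
    - [[0,-0.004,0,0,255],[0,-0.007,0,0,255],[0,-0.007,0,0,255],[0,-0.007,0,0,255]]

```text
time: 13.6
position: [0.4795, -0.1934, 0.0834]
tool_rot: [3.113, -0.42, 0.001]
ft_force: [-1.1, -4.7, 2.0]
grip_width: 0.385
```

```bash
python3 - <<'E'
from h import *
print(inbay())
E
```

```text
(array([  0.50463827, -15.27053146,  43.42264059]), np.float64(0.21090276095353283), np.float64(-4.779477482971181), np.float64(2.0481577838647635))
```

Call:
drive_tool:
  rows:
    - [[0,-0.003,0.001,0,255],[0,-0.007,0.002,0,255],[0,-0.007,0.002,0,255],[0,-0.007,0.002,0,255]]

```text
time: 14.1
position: [0.4799, -0.192, 0.0831]
tool_rot: [3.112, -0.42, 0.001]
ft_force: [-1.9, -6.5, 4.0]
grip_width: 0.384
```

```bash
python3 - <<'E'
from h import *
print(inbay(),ctrl.get_state()['ft_force'])
snap('wrist','w9'); crop('w9',220,340,60,280,3,'w9c'); snap('side','s9'); crop('s9',300,380,100,200,6,'s9c')
E
```

```text
(array([  0.55304504, -13.84700327,  43.0950783 ]), np.float64(-0.11972503463738775), np.float64(-6.7741165127084715), np.float64(3.974631097299977)) [-1.90298846 -6.50243213  3.9746311 ]
```

View pics/s9c.png

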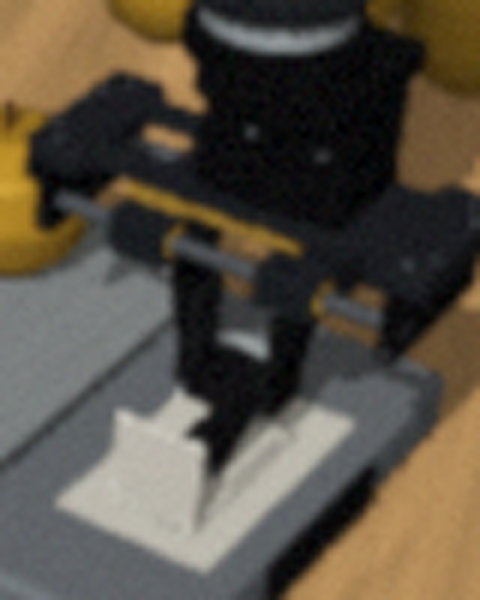

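View pics/w9c.png

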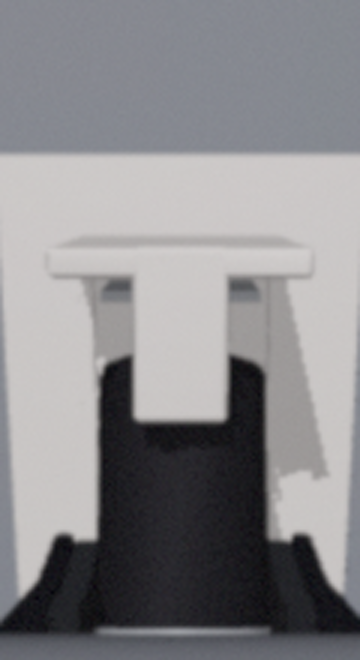

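Call:
drive_tool:
  rows:
    - [[0,-0.004,0.001,0,255],[0,-0.008,0.002,0,255],[0,-0.008,0.002,0,255],[0,-0.008,0.002,0,255]]

```text
time: 14.7
position: [0.4802, -0.1907, 0.0828]
tool_rot: [3.11, -0.421, 0.0]
ft_force: [-3.1, -7.4, 6.0]
grip_width: 0.386
```

```bash
python3 - <<'E'
from h import *
print(inbay(),ctrl.get_state()['torque'])
E
```

```text
(array([  0.57177921, -12.52510487,  42.80004267]), np.float64(-1.019970098719891), np.float64(-7.947058402260703), np.float64(6.006166805263135)) [-1.66356621  0.58324069  0.04846686]
```

Call:
drive_tool:
  rows:
    - [[0,-0.006,0.003,0,255],[0,-0.003,0.008,0,255],[0,0,0.013,0,255],[0,0.003,0.019,0,255],[0,0.005,0.025,0,255],[0,0.006,0.03,0,255],[0,0.006,0.03,0,255]]
  grip_force: 20

```text
time: 15.58
position: [0.4799, -0.192, 0.0735]
tool_rot: [3.111, -0.421, 0.0]
ft_force: [-1.8, -7.2, 2.8]
grip_width: 0.386
```

```bash
python3 - <<'E'
from h import *
print(inbay(),ctrl.get_state()['torque'])
snap('wrist','w10'); crop('w10',220,340,60,280,3,'w10c'); snap('side','s10'); crop('s10',300,380,100,200,6,'s10c')
E
```

```text
(array([  0.54664765, -13.84981301,  33.46395828]), np.float64(0.15875455943398206), np.float64(-7.392295780399968), np.float64(2.784543013696613)) [-1.51054473e+00  3.48274230e-01 -4.41111931e-04]
```

View pics/s10c.png

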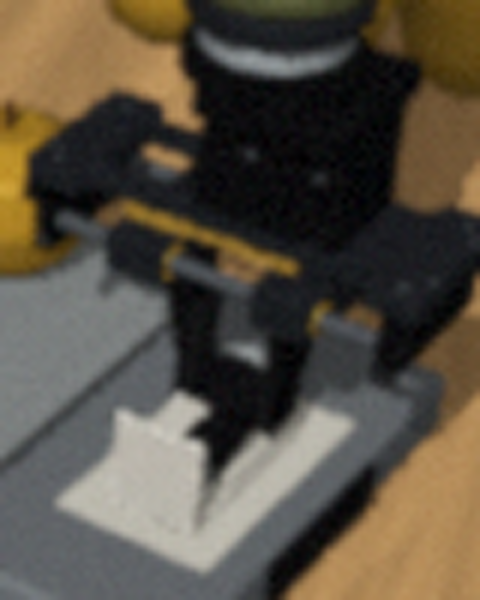

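View pics/w10c.png

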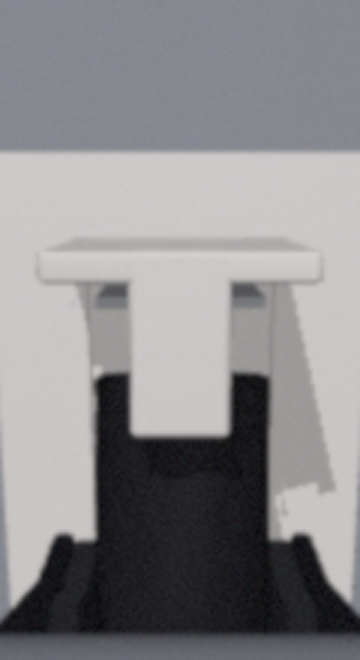

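Call:
drive_tool:
  rows:
    - [[0,0,0,0,255],[0,-0.004,0,0,255],[0,-0.008,0,0,255],[0,-0.008,0,0,255],[0,-0.008,0,0,255]]
  grip_force: 35

```text
time: 16.3
position: [0.4803, -0.1907, 0.0737]
tool_rot: [3.109, -0.422, 0.0]
ft_force: [-2.7, -9.4, 4.4]
grip_width: 0.377
```

```bash
python3 - <<'E'
from h import *
print(inbay(),ctrl.get_state()['torque'])
snap('top','t11'); crop('t11',350,430,200,280,8,'t11c')
E
```

```text
(array([  0.59058485, -12.46297822,  33.65221919]), np.float64(-0.1598451317700843), np.float64(-9.783066619751173), np.float64(4.438425770017419)) [-1.90799054  0.54362159  0.00267563]
```

View pics/t11c.png

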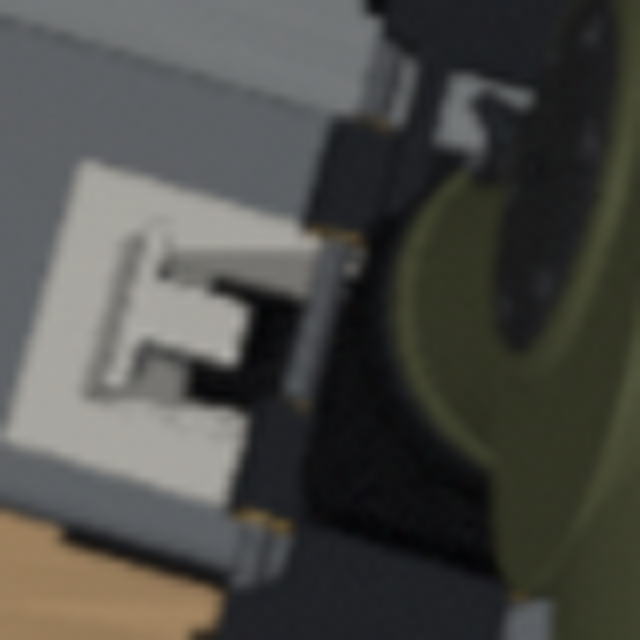

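Call:
drive_tool:
  rows:
    - [[0,0,0.005,0,255],[0,0.002,0.011,0,255],[0,0.003,0.017,0,255],[0,0.004,0.023,0,255],[0,0.005,0.028,0,255],[0,0.005,0.028,0,255]]

```text
time: 17.1
position: [0.4802, -0.1922, 0.0661]
tool_rot: [3.109, -0.421, 0.001]
ft_force: [-5.0, -8.6, 9.5]
grip_width: 0.385
```

```bash
python3 - <<'E'
from h import *
print(inbay(),ctrl.get_state()['torque'])
snap('wrist','w12'); crop('w12',220,340,60,280,3,'w12c'); snap('side','s12'); crop('s12',300,380,100,200,6,'s12c')
E
```

```text
(array([  0.87738314, -13.96434168,  26.09783502]), np.float64(-2.5894851104305934), np.float64(-9.658780075228133), np.float64(9.484658150656937)) [-1.59836146  0.91697783  0.08936478]
```

View pics/s12c.png

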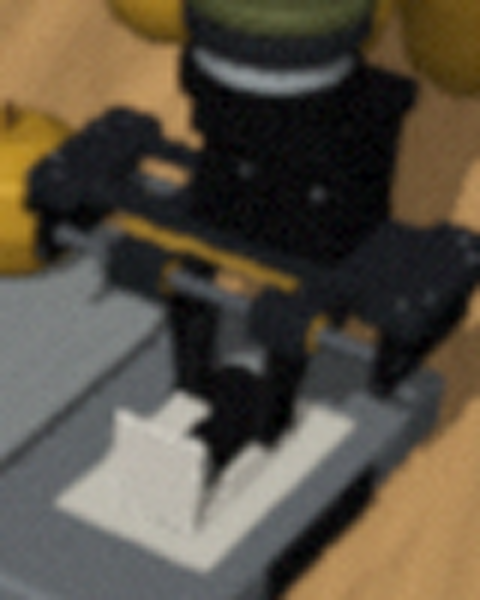

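View pics/w12c.png

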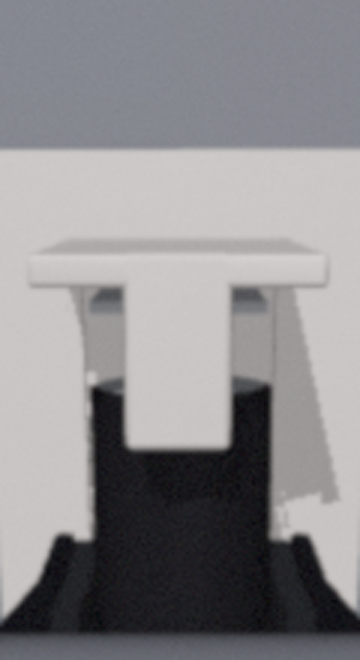

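Call:
drive_tool:
  rows:
    - [[-0.002,0,0.004,0,255],[-0.002,0.001,0.008,0,255],[-0.002,0.001,0.012,0,255],[-0.002,0.001,0.012,0,255]]
  grip_force: 25

```text
time: 17.7
position: [0.4803, -0.1918, 0.0631]
tool_rot: [3.11, -0.421, 0.003]
ft_force: [-4.9, -6.6, 12.0]
grip_width: 0.385
```

```bash
python3 - <<'E'
from h import *
print(inbay(),ctrl.get_state()['torque'],ctrl.get_state()['grip_width'])
E
```

```text
(array([  0.86354258, -13.57502072,  23.06804894]), np.float64(-2.9844286804290987), np.float64(-7.616191940729421), np.float64(11.971100526793919)) [-1.34407256  0.85527437  0.03346662] 0.3847619129393595
```

```bash
python3 - <<'E'
from h import *
snap('wrist','w13'); crop('w13',220,340,60,280,3,'w13c'); snap('side','s13'); crop('s13',300,380,120,200,8,'s13c')
E
```

```text
(no output)
```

View pics/s13c.png

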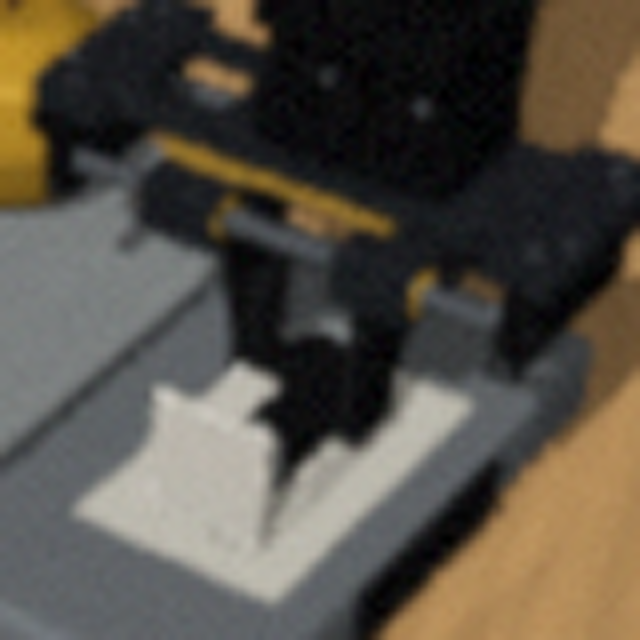

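View pics/w13c.png

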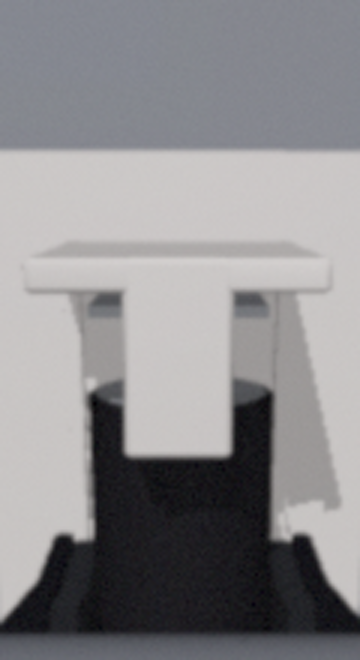

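Call:
drive_tool:
  rows:
    - [[-0.002,0,0,0,255],[-0.004,0,0.001,0,255],[-0.004,0,0.003,0,255],[-0.004,0,0.003,0,255]]

```text
time: 18.3
position: [0.4802, -0.1918, 0.0629]
tool_rot: [3.109, -0.421, 0.006]
ft_force: [-3.1, -7.7, 14.6]
grip_width: 0.378
```

```bash
python3 - <<'E'
from h import *
print(inbay(),ctrl.get_state()['torque'],ctrl.get_state()['tool_rot'])
E
```

```text
(array([  0.83686759, -13.58217647,  22.91902642]), np.float64(-0.9764686909475601), np.float64(-8.259394986914083), np.float64(14.61297230928897)) [-1.42767675  0.59642126  0.06540618] [ 3.10912197 -0.42069399  0.00649068]
```

```bash
python3 - <<'E'
from fit import *
snap('wrist','w14')
s=ctrl.get_state(); R=Ro.from_rotvec(s['tool_rot']).as_matrix(); tcp=s['position']
ims=[]
for th in (0,3,6,10):
    O,ax,lat=cell([np.radians(th),-.0164,-.0045,0,0],tcp,R); F=O+.0305*ax
    F[2]=.040+.017*np.cos(np.radians(th))
    wf=proj('w14',rim(F,ax,lat))
    print(th,np.ptp(wf,axis=0),wf.min(0),wf.max(0))
    w=cv2.imread('pics/w14.png')[170:230,235:325]; w=cv2.resize(w,None,fx=4,fy=4,interpolation=cv2.INTER_CUBIC)
    cv2.polylines(w,[np.int32((wf-[235,170]+.5)*4)],True,(0,0,255),1); ims.append(w)
cv2.imwrite('pics/fit14.png',np.vstack([np.hstack(ims[:2]),np.hstack(ims[2:])]))
E
```

```text
0 [63.52623102 12.14941693] [250.17467599 176.43863734] [313.70090701 188.58805427]
3 [63.51934126  8.85996576] [250.17769803 178.02667727] [313.69703929 186.88664304]
6 [63.47731723  5.59069623] [250.19704752 179.81844228] [313.67436475 185.40913851]
10 [63.36710135  1.29201618] [250.24802824 182.51082378] [313.61512959 183.80283996]
```

View pics/fit14.png

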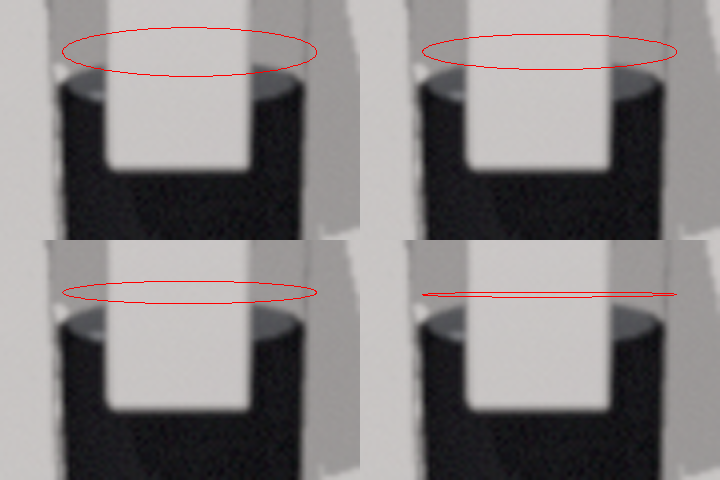

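Call:
drive_tool:
  rows:
    - [[-0.001,0,0,0,255],[-0.001,0,-0.003,0,255],[-0.001,0,-0.006,0,255],[-0.001,0,-0.006,0,255]]
  grip_force: 6

```text
time: 18.85
position: [0.4798, -0.1905, 0.0625]
tool_rot: [3.112, -0.421, 0.006]
ft_force: [2.3, -6.5, -1.0]
grip_width: 0.389
```

```bash
python3 - <<'E'
from h import *
print(inbay(),ctrl.get_state()['grip_width'])
snap('wrist','w15'); crop('w15',220,340,140,280,5,'w15c')
E
```

```text
(array([  0.05094171, -12.37545459,  22.50941822]), np.float64(3.9584458768331108), np.float64(-5.674124857826379), np.float64(-0.9541352159211727)) 0.38915010378616693
```

View pics/w15c.png

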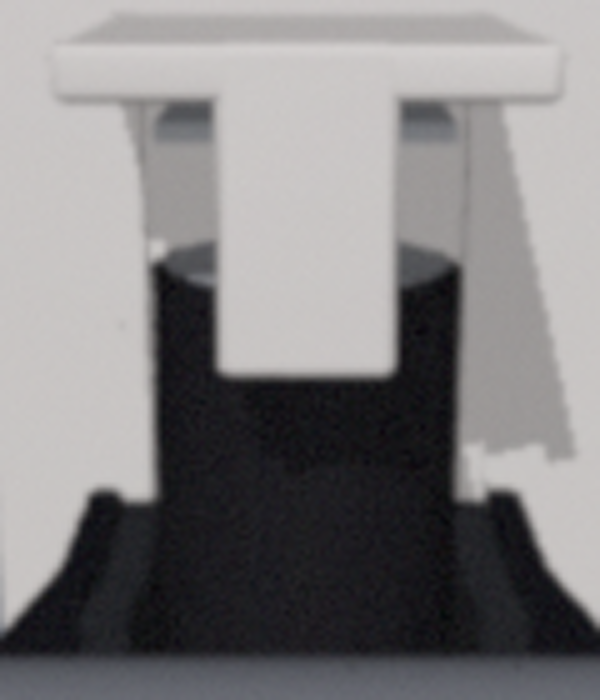

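Call:
drive_tool:
  rows:
    - [[0.004,0.003,0,0,150],[0.004,0.006,0,0,120],[0.004,0.006,0,0,60],[0.004,0.006,0,0,0],[0.004,0.006,0,0,0],[0.004,0.006,0,0,0]]

```text
time: 19.65
position: [0.4789, -0.191, 0.0619]
tool_rot: [3.113, -0.42, -0.0]
ft_force: [0.4, -0.5, 0.3]
grip_width: 0.896
```

```bash
python3 - <<'E'
from h import *
print(inbay(),ctrl.get_state()['grip_width'])
snap('wrist','w16'); crop('w16',220,340,140,280,5,'w16c')
E
```

```text
(array([ -0.66237919, -13.15381258,  21.9287827 ]), np.float64(0.49772261605973106), np.float64(-0.3425360993722292), np.float64(0.26977599819344206)) 0.8964960152353706
```

View pics/w16c.png

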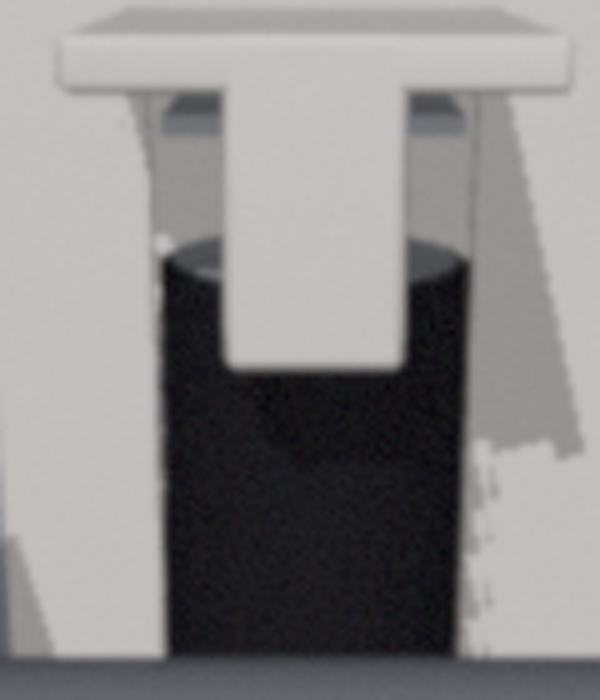

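Released. Rise straight up, then back off for a look.

Call:
drive_tool:
  rows:
    - [[0,0,-0.03,0,0],[0,0,-0.1,0,0],[0,0,-0.2,0,0],[0,0.1,-0.28,0,0],[0,0.18,-0.28,0,0],[0,0.2,-0.28,0,0],[0,0.2,-0.28,0,0]]

```text
time: 20.58
position: [0.4629, -0.2484, 0.1458]
tool_rot: [-3.113, 0.42, 0.001]
ft_force: [0.9, 0.7, -0.6]
grip_width: 1.005
```

```bash
python3 - <<'E'
from h import *
print(inbay())
snap('wrist','w17'); crop('w17',210,350,20,220,4,'w17c'); snap('side','s17'); crop('s17',295,375,140,210,8,'s17c')
E
```

```text
(array([ -0.90264317, -72.76133911, 105.82899149]), np.float64(0.684091772824269), np.float64(0.8856600294392856), np.float64(-0.5793883282787113))
```

View pics/w17c.png

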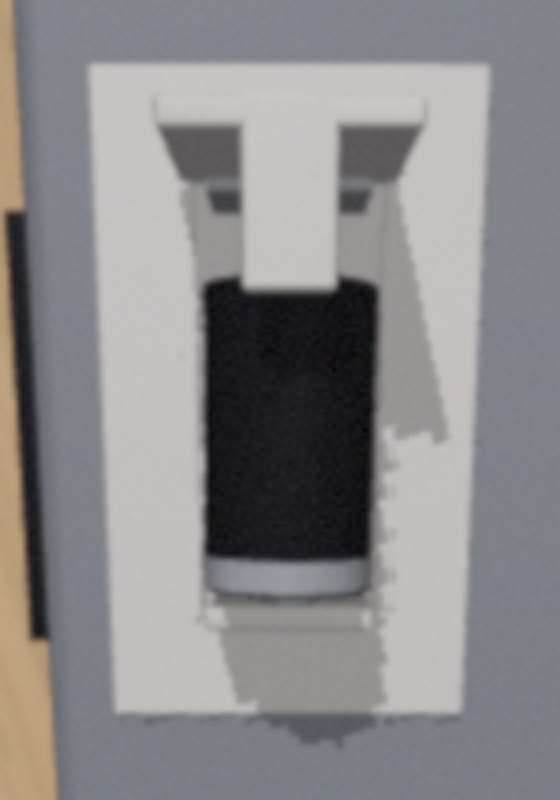

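View pics/s17c.png

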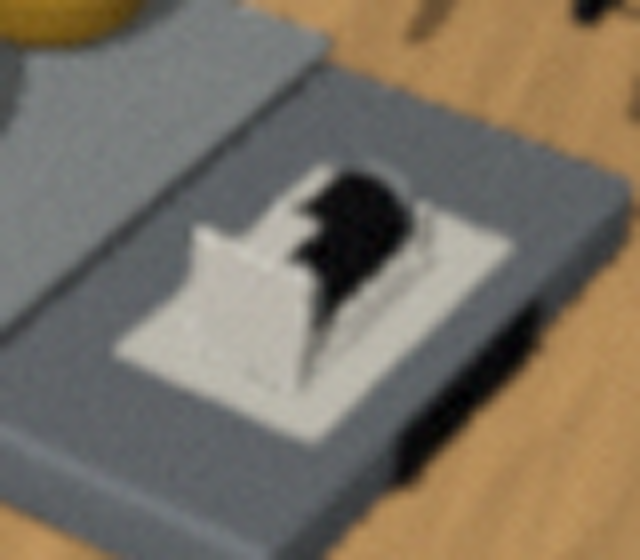

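```bash
python3 - <<'E'
from fit import *
ims=[]
for th in (0,4,8):
    t=np.radians(th); ax=YB*np.cos(t)-np.array([0,0,1])*np.sin(t); lat=XB
    # flat bottom on floor, nub at wall y=-32
    O=bayp(0,0,0); N=bayp(0,-32,0)+0; F=N+.061*np.cos(t)*YB; F[2]=.04+.017*np.cos(t); S=F-.058*ax
    im=cv2.imread('pics/w17.png')[80:180,245:320]; im=cv2.resize(im,None,fx=3.5,fy=3.5,interpolation=cv2.INTER_CUBIC)
    d=cv2.imread('pics/s17.png')[155:190,315:355]; d=cv2.resize(d,(262,230),interpolation=cv2.INTER_CUBIC)
    for X in(F,S):
        r=proj('w17',rim(X,ax,lat)); cv2.polylines(im,[np.int32((r-[245,80]+.5)*3.5)],True,(0,0,255),1)
        r=proj('s17',rim(X,ax,lat)); cv2.polylines(d,[np.int32((r-[315,155]+.5)*6.56)],True,(0,0,255),1)
        print(th,np.ptp(proj('w17',rim(X,ax,lat)),axis=0))
    ims.append(np.vstack([im,d]))
cv2.imwrite('pics/fit17.png',np.hstack(ims))
E
```

```text
0 [44.72741401  5.26009262]
0 [41.69568115  5.68260445]
4 [44.71503803  8.57208631]
4 [42.39264433  2.89535175]
8 [44.66875704 11.76500346]
8 [43.09284082  0.06722156]
```

View pics/fit17.png

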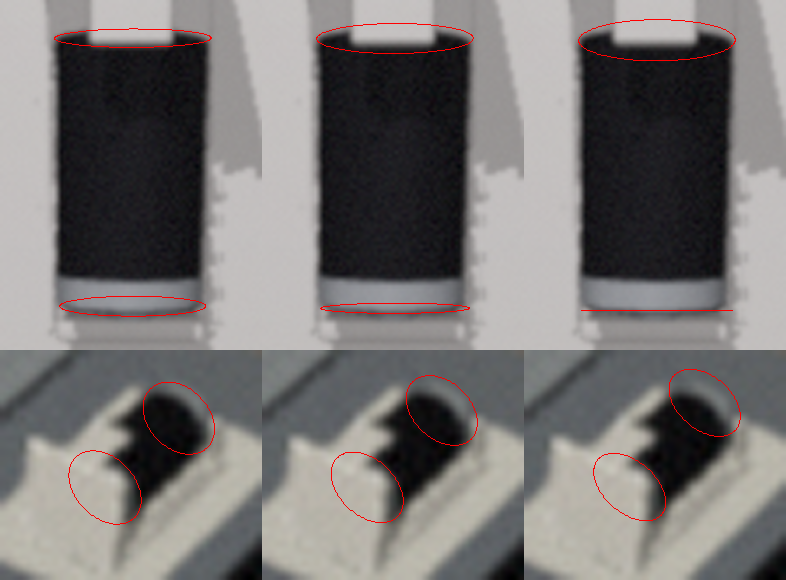

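```bash
python3 - <<'E'
from fit import *
g=cv2.cvtColor(cv2.imread('pics/w17.png'),cv2.COLOR_BGR2GRAY).astype(float)
for c in range(262,304,3):
    p=g[140:175,c-1:c+2].mean(1); d=np.diff(p); k=d[:25].argmax(); w=slice(max(k-2,0),k+3); 
    print(c, round(140.5+(np.arange(34)[w]*d[w].clip(0)).sum()/d[w].clip(0).sum(),2), end='; ')
print()
from numpy import radians
for y_off in (7,):
  for th in (0,2,4,6):
    t=radians(th); ax=YB*np.cos(t)-np.array([0,0,1])*np.sin(t)
    F=bayp(0,-32,0)+.061*np.cos(t)*YB; F[2]=.04+.017*np.cos(t)
    for back in (.0495,.058):
        r=proj('w17',rim(F-back*ax,ax,XB)); top=r[:91]if r[45,1]>r[135,1] else r[90:]
        print(th,back,'center',r[45].round(1),r[135].round(1),'sides',r[0].round(1),r[90].round(1))
E
```

```text
262 158.62; 265 159.13; 268 159.32; 271 159.5; 274 159.76; 277 159.82; 280 159.87; 283 160.01; 286 159.99; 289 159.85; 292 159.77; 295 159.69; 298 159.24; 301 159.06; 
0 0.0495 center [282.3 154.3] [282.6 158.6] sides [303.5 156.2] [261.5 156.3]
0 0.058 center [282.3 164.1] [282.6 169.8] sides [303.3 166.8] [261.7 166.8]
2 0.0495 center [282.3 155.2] [282.6 158. ] sides [303.6 156.5] [261.3 156.5]
2 0.058 center [282.3 165.1] [282.6 169.4] sides [303.4 167.1] [261.5 167.2]
4 0.0495 center [282.3 156.1] [282.6 157.5] sides [303.8 156.7] [261.2 156.8]
4 0.058 center [282.4 166.1] [282.6 169. ] sides [303.6 167.4] [261.3 167.5]
6 0.0495 center [282.4 157.1] [282.7 156.9] sides [304. 157.] [261. 157.]
6 0.058 center [282.4 167.1] [282.7 168.6] sides [303.8 167.8] [261.2 167.9]
```

Call:
drive_tool:
  rows:
    - [[0.003,-0.05,0,0,120],[0.003,-0.12,0,0,255],[0.003,-0.176,0.04,0,255],[0.003,-0.176,0.1,0,255],[0.003,-0.176,0.15,0,255],[0.003,-0.176,0.175,0,255],[0.003,-0.176,0.175,0,255],[0.003,-0.176,0.175,0,255]]

```text
time: 21.68
position: [0.4781, -0.1987, 0.0938]
tool_rot: [3.113, -0.421, 0.001]
ft_force: [0.1, -0.9, -0.4]
grip_width: 0.169
```

```bash
python3 - <<'E'
from h import *
print(inbay(),ctrl.get_state()['grip_width'])
E
```

```text
(array([  0.64456057, -20.78221253,  53.79656229]), np.float64(0.32207031631809374), np.float64(-0.8329560743033618), np.float64(-0.3692658450056408)) 0.1693132081356964
```

Call:
drive_tool:
  rows:
    - [[-0.002,0,0,0,255],[-0.002,0,0,0,255],[-0.002,0,0.008,0,255],[-0.002,0,0.015,0,255],[-0.002,0,0.019,0,255],[-0.002,0,0.019,0,255]]

```text
time: 22.42
position: [0.4776, -0.1985, 0.0886]
tool_rot: [3.113, -0.42, 0.001]
ft_force: [-1.6, 0.3, 5.9]
grip_width: 0.007
```

```bash
python3 - <<'E'
from h import *
print(inbay(),ctrl.get_state()['grip_width'])
E
```

```text
(array([  0.0553597 , -20.71973792,  48.59330958]), np.float64(-1.6399441921202915), np.float64(-0.0959578105014957), np.float64(5.871809504412791)) 0.006997023159980653
```

Call:
drive_tool:
  rows:
    - [[0,0,0.003,0,255],[0,0,0.005,0,255],[0,0,0.005,0,255]]

```text
time: 22.8
position: [0.4778, -0.1988, 0.0882]
tool_rot: [3.112, -0.42, 0.001]
ft_force: [-4.0, 0.5, 12.9]
grip_width: 0.003
```

```bash
python3 - <<'E'
from h import *
print(inbay(),ctrl.get_state()['grip_width'])
E
```

```text
(array([  0.36933468, -20.90215614,  48.19025055]), np.float64(-3.9400951494776115), np.float64(-0.5805981623576402), np.float64(12.932883067630135)) 0.0034557665576730114
```

Call:
drive_tool:
  rows:
    - [[0,0,-0.02,0,255],[0,0,-0.08,0,255],[0,0,-0.16,0,255],[0,0.08,-0.195,0,200],[0,0.15,-0.195,0,100],[0,0.176,-0.195,0,0],[0,0.176,-0.195,0,0],[0,0.176,-0.195,0,0]]

```text
time: 23.8
position: [0.4636, -0.2479, 0.1447]
tool_rot: [-3.113, 0.418, 0.0]
ft_force: [-0.6, 1.0, 0.6]
grip_width: 0.488
```

```bash
python3 - <<'E'
from h import *
print(inbay())
snap('wrist','w18'); crop('w18',210,350,20,220,4,'w18c'); snap('side','s18'); crop('s18',295,375,140,210,8,'s18c'); snap('top','t18')
g=cv2.cvtColor(cv2.imread('pics/w18.png'),cv2.COLOR_BGR2GRAY).astype(float)
for c in range(262,304,3):
    p=g[140:185,c-1:c+2].mean(1); d=np.diff(p); k=d[:30].argmax(); w=slice(max(k-2,0),k+3); 
    print(c, round(140.5+(np.arange(44)[w]*d[w].clip(0)).sum()/d[w].clip(0).sum(),2), end='; ')
E
```

```text
(array([ -0.37493395, -72.02762202, 104.70592055]), np.float64(-0.8131682879655386), np.float64(0.828618817075861), np.float64(0.5638563690750106))
262 160.09; 265 160.41; 268 160.86; 271 161.05; 274 161.18; 277 161.24; 280 161.33; 283 161.48; 286 161.41; 289 161.19; 292 161.11; 295 160.95; 298 160.57; 301 160.06;
```

View pics/w18c.png

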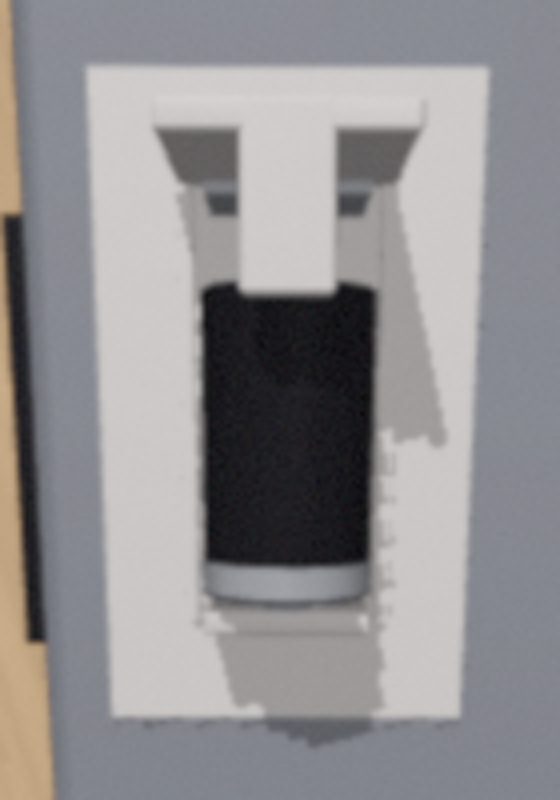

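View pics/s18.png

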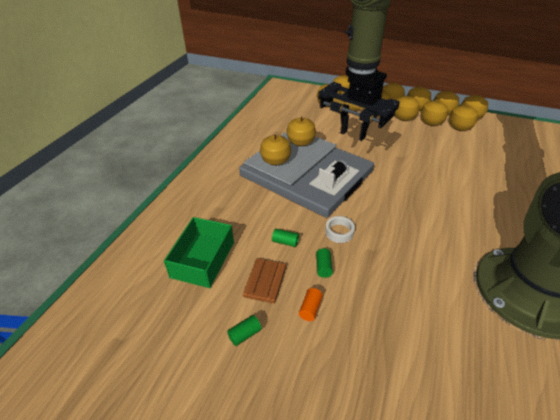

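```bash
python3 -c "
from bench import ctrl
print(ctrl.close_job())"
```

```text
the job is handed in; nothing more can be done
None
```

The cell is seated in the battery bay and released, and I handed the job in at about 24 s of the 67 s allowed.

- **Grasp and tilt:** I gripped the cell lightly near its nub on the wooden rest. Lifting let the flat end sag to about 28°, and then I tightened the grip.
- **Loading:** I slid it along its own axis under the hood and pressed the spring until the wrist sensor read about 8 N (lengthwise part), with the nub still up. From the tool position, the flat end was then about 5 mm past the mark and well under the height limit. Part way down I pushed to about 10 N, roughly 6.5 mm of spring, then lowered the nub end inside the wall and let go.
- **Slip in the grip:** The cell slid about 5 mm in the fingers while I brought it down, by the wrist camera. The highest wrist readings were about 15 N upward, when it reached the bottom, and about 8 N lengthwise.
- **After release:** A wrist picture suggested the cell might still be tilted by 1–2°. I pressed the nub end down with closed fingertips at up to 13 N. The fingertips stopped about 34.2 mm above the bay floor, against 34 mm for a level cell.
- **Last pictures:** The cell lies centred between wall and hood, and the gripper is clear. The pears, punnet and tape look where they were. I judged the nub's contact with the wall from pictures and forces and did not measure it directly.
- **Disagreement:** The top, side and wrist cameras placed the bay up to 4 mm apart (2 to 2.5 mm from the wrist view). I averaged them and corrected by contact forces and the wrist view of hood and cell.

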